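# Clamp the tray sealer's die with the hex driver

## Robot

A 7-joint arm with a two-finger parallel gripper is mounted at the origin on the work surface. World frame = base frame: x ahead of the robot, y to its left, z up, the work surface at z = 0. Lengths are in m, angles in rad, forces in N, time in s.
With the tool pointing down it reaches from about 0.425 to 0.8 m from the base axis. Payload 8.3 kg.
Tool frame: the origin (TCP) lies between the finger pads; the fingertips stand 14 mm ahead of it and the grasp point (between the pads) lies 5 mm behind it; z points along the fingers, y is the direction in which the jaws open and shut (so a half turn about z gives the same grasp; the last joint's range is limited). The gripper opens to 85 mm and grips with 20 to 120 N. Pads are 22 mm wide; open, the fingers measure 114 mm over their backs; the gripper's body (76 mm by 85 mm) begins 54 mm behind the grasp point. The pads swing forward as they close: fully open they stand 13 mm farther back than shut.
Start: joints at [1.133, 0.383, 0.016, 1.37, -0.006, 1.388, -0.046], TCP at [0.229, -0.582, 0.245] pointing down, gripper open.
Joint ranges: [-2.95, 2.95], [-0.25, 2.06], [-1.52, 1.56], [0.18, 2.33], [-1.44, 4.58], [0.02, 2.06], [-3.01, 3.01]. Speed limits (rad/s): [2.39, 2.39, 3.01, 3.01, 3.14, 3.14, 3.14].

## Interface

Orientations are given as a unit quaternion [w, x, y, z].
In Python, from cell import robot gives the robot as it stands.
- The arm moves only by the tool carry_out, never from a script. Its argument "steps" is one flat list of numbers, 7 for each row, row after row: the shift along the tool's x, y, z in mm, then the turn, a rotation vector about the tool's x, y, z in rad, then the closure, from 0 (fully open) to 1 (shut). A call has 1 to 5 rows; each row shifts and turns the commanded pose from where the row before left it, along the tool's axes as they then stand; what a row does not reach is not made up. A row lasts 1/8 s, in which the tool goes at most 62.5 mm and 10.7 degrees, less where a joint would pass 70% of its speed; a pose out of reach is approached as far as the arm can. A call with a gripper value outside its range is refused whole. The fingers move at their own pace and stop on an object; the grip force is fixed at half the most. Time passes only in rows, so rows that do not move let the fingers close. It gives the time, the measured TCP pose, the force and the opening at its end, in the units of the state.
- robot.sense(): the state, without advancing time (a new reading comes with each control period).
- robot.grab_frame(name): name is "side" or "top" or "wrist"; returns a dict with "img" (420x560x3 uint8, red, green, blue), "range_z" (420x560 float32, m along the optical axis (not along the pixel's ray), 0 where there is no reading), "K" (3x3 intrinsics, pixels), "eye" and "rotation" of the camera in the world; the wrist camera has in their place "tool_from_camera" (4x4, takes a point from camera to tool coordinates, whose origin is the TCP and whose axes are the flange's). Camera axes: x right, y down, z forward; pixel columns grow to the right and rows downward; lengths in m; the calibration is good to about 2 mm. A picture is of the moment at which its call begins: read the wrist's pose just before it.
- robot.hand_in(): hands the job in, once; it reports no verdict.
The state is a dict: "time_s": time; "joint_pos": joint angles; "qvel": joint speeds; "joint_efforts": joint torques, N m; "eef_pos": TCP position; "ee_rot": TCP orientation; "contact_force": force on the tool from outside, world axes, zero at the start; "moment": the same for the moment, N m; "opening": finger opening in m.
Only numpy, scipy, OpenCV 4.12 (cv2) and the standard library are available. Lean on these libraries where they do the work, as an engineer would, in place of code of your own. Each camera call takes 0.05 s, during which the arm holds its last target. There are 200 camera calls.

## Task

The die in the tray sealer is only finger-tight. Take the red hex driver from its block, feel its tip down into the socket of the recessed clamp screw, and turn the screw clockwise until it stops, taking a new grip on the handle as often as you need. Then pull the driver out and stand it back in its block, and leave the pot and the meal boxes where they are.

Things in the scene. Friction and masses are not known exactly. Their poses are not given: they have to be found in the camera images.
- driver: Hex driver, 145 mm, 0.19 to 0.31 kg, upright in the block. Origin: centre of its flat tip, z up the shaft. Steel hex shaft 14 mm across flats, 16.2 across corners, z 0 to 95 mm, flats facing its x axis and every 60 degrees. Red handle 32 x 32 mm, z 95 to 145 mm, sides facing its x and y: any pair can be gripped, the grasp repeats every 90 degrees.
- grip (a point): Middle of the driver's red handle, on its axis, 120 mm above the tip's end and 25 mm below the handle's top; axes as the driver's.
- holder: White plastic tool block 80 x 80 x 60 mm, fixed, origin at the centre of its underside. Down its middle goes a round 24 mm bore, 52 mm deep, with a 4 mm chamfer; the tip of a driver standing in it is 8 mm above the counter.
- bore (a point): Centre of the mouth of the block's bore, on the block's top face, 60 mm above the counter.
- sealer: Bench tray sealer, fixed. Origin on the counter straight below the clamp screw. Steel cabinet 250 mm wide (its x), from 240 mm to -y to 160 mm to +y. The aluminium die's face is 125 mm up; a 60 mm web with the screw parts two open pockets of 150 x 92 mm. The open sealing head leans away from 170 mm to -y on, up to 0.4 m high; a film roll lies behind, out to 360 mm.
- socket (a point): Centre of the hex socket's mouth (top of the screw's head), 117 mm up, at the bottom of a 28 mm round recess 8 mm deep in the die's web; axes are the sealer's and do not turn with the screw. 15 mm across flats, 14 mm deep (floor 103 mm up); lead-in 21 mm across flats, narrowing to 15 mm 3 mm down. Out of line, the driver rests about 2 mm down on the lead-in.
- screw (a joint): Turn of the dark clamp screw in rad, growing clockwise from above (tightening). Starts between 0.6 and 1.8; hard stop, fully tight, at 4.0. How its hex stands must be felt or seen: the driver drops in with its flats in line within 8 degrees (repeats every 60) and has that play in turning. Friction 0.08 N m: it stays where left, also under a light touch, and does not sink.
- pot: Round open steel sauce pot without handles, 104 mm across the rim and 85 mm high, loose, near the block; origin at the centre of its underside. Not to be disturbed.
- mealbox_a: Clear plastic meal box with lid, 100 x 150 x 49 mm, loose on the counter; origin at the centre of its underside. Not to be disturbed.
- mealbox_b: Second meal box of the same kind, loose on the counter; origin at the centre of its underside. Not to be disturbed.
Mind the look-alikes: they are no part of the job. Of the things like the holder, leave any that is yellow; of the rest the larger one is meant. Leave any yellow look-alike of the driver alone.

How it is judged:
By the outcome, as a careful person would: the job done as asked, in the order asked, and still so for the second after the job is handed in, with the robot touching nothing.
It also fails if it takes over 67 s, if anything falls off the work surface, if the arm or the gripper's body presses on something with over 40 N, if the wrist force passes 120 N, or if a joint passes its speed limit or range.

## Working session

There is one attempt and no reset: what is moved stays moved. The work goes in short steps, Python scripts to look and compute and a tool call to move; the robot and the scene stay as the last step left them, time stands still between calls to the robot, and variables do not carry over. Pictures are saved under pics/ and viewed, about 8 in all and at most 12, crops included, and the job is handed in when it is done.

Besides the shell and the picture viewer there is one more tool, called after ">>>" as name(argument=value, ...), one argument or row to a line, values as JSON. carry_out: Moves the arm, as the interface text tells. Its arguments: {"type":"object","properties":{"steps":{"type":"array"}},"required":["steps"]}

```bash
mkdir -p pics; ls
cat > h.py <<'E'
import numpy as np, cv2, pickle
from cell import robot
from scipy.spatial.transform import Rotation as R
def q2R(q): return R.from_quat([q[1],q[2],q[3],q[0]]).as_matrix()
def grab(n):
    s=robot.sense(); f=robot.grab_frame(n)
    if n=="wrist":
        T=np.eye(4);T[:3,:3]=q2R(s["ee_rot"]);T[:3,3]=s["eef_pos"]
        C=T@np.array(f["tool_from_camera"]); f["rotation"]=C[:3,:3]; f["eye"]=C[:3,3]
    pickle.dump(f,open(f"pics/{n}.pkl","wb")); return f
def load(n): return pickle.load(open(f"pics/{n}.pkl","rb"))
def pt(f,u,v,z=None):
    "world point of pixel; by depth, or at plane height z"
    K=np.array(f["K"]); d=np.array(f["rotation"])@np.linalg.inv(K)@[u,v,1]; e=np.array(f["eye"])
    s=f["range_z"][int(v),int(u)] if z is None else (z-e[2])/d[2]
    return e+s*d
def save(f,name,box=None,k=1):
    im=f["img"][:,:,::-1]
    if box: im=im[box[1]:box[3],box[0]:box[2]]
    cv2.imwrite("pics/"+name,cv2.resize(im,None,fx=k,fy=k,interpolation=cv2.INTER_CUBIC))
E
python3 - <<'E'
from h import *
s=robot.sense(); print({k:np.round(v,3) for k,v in s.items()})
t=grab("top"); w=grab("side")
save(t,"top.png"); save(w,"side.png")
print(t["eye"],t["rotation"],w["eye"])
E
```

```text
pics
{'time_s': np.float64(0.0), 'joint_pos': array([ 1.133,  0.384,  0.016,  1.371, -0.006,  1.388, -0.047]), 'qvel': array([-0.002, -0.   ,  0.001, -0.   , -0.   , -0.003, -0.   ]), 'joint_efforts': array([ 0.0000e+00, -6.2760e+01,  8.4400e-01, -3.7182e+01,  1.7000e-02,
        1.4000e-02, -0.0000e+00]), 'eef_pos': array([ 0.229, -0.581,  0.244]), 'ee_rot': array([-0.001,  0.982,  0.186, -0.   ]), 'contact_force': array([0.136, 0.532, 0.199]), 'moment': array([-0.008,  0.012, -0.014]), 'opening': np.float64(0.085)}
[0.4380647  0.20639477 0.97320454] [-0.03604645  0.70853416 -0.70246567  0.05676247] [0.45956339 0.77028718 0.76167361]
```

```bash
sed -i 's|    pickle.dump(f,open|    if np.size(f["rotation"])==4: f["rotation"]=q2R(f["rotation"])\n    pickle.dump(f,open|' h.py
python3 - <<'E'
from h import *
for n in("top","side"):
    f=load(n); f["rotation"]=q2R(f["rotation"]); pickle.dump(f,open(f"pics/{n}.pkl","wb"))
E
```

```text
(no output)
```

View pics/top.png

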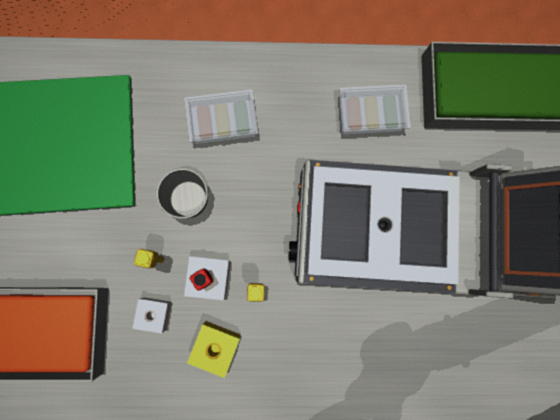

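View pics/side.png

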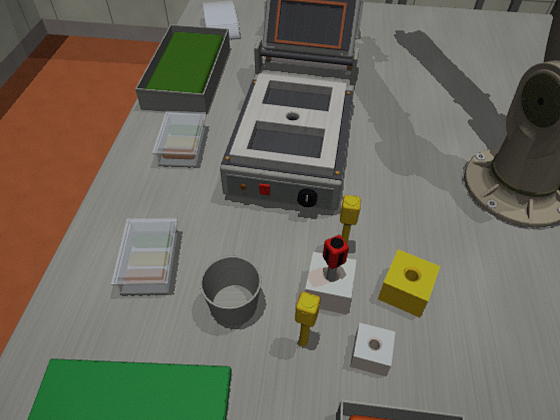

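Top view: red handle top at about (200,280) on the white block (187–229, 257–300), screw recess at (384,225), yellow drivers at (146,258) and (256,292), pot at (183,194). The side view agrees: the sealer's head is open and the driver leans a bit in its bore.

Run:
```python
from h import *
t=load("top"); 
im=t["img"]
def Q(n,u,v,z=None): print(n,np.round(pt(t,u,v,z),4))
Q("handle",200,281);Q("recess",384,225,0.125);Q("rec d",384,225);Q("y1",146,258);Q("y2",256,292);Q("pot",183,194,.085)
for u,v in((378,168),(388,168),(384,280),(340,225),(310,200),(455,250),(310,260),(455,180)): Q("die",u,v)
a=im[245:315,170:245][:,:,::-1]; b=im[205:245,364:404][:,:,::-1]
cv2.imwrite("pics/c.png",np.hstack([cv2.resize(a,(430,400),interpolation=cv2.INTER_CUBIC),cv2.resize(b,(370,400),interpolation=cv2.INTER_CUBIC)]))
# red handle top points
h=cv2.cvtColor(im,cv2.COLOR_RGB2HSV); m=((h[...,0]<8)|(h[...,0]>172))&(h[...,1]>150)&(h[...,2]>60)
vs,us=np.nonzero(m); k=(us>170)&(us<245)&(vs>250)&(vs<310)
P=np.array([pt(t,u,v) for u,v in zip(us[k],vs[k])]); print(len(P),P[:,2].max())
T=P[P[:,2]>P[:,2].max()-.006]; print(len(T),T.mean(0),T.min(0),T.max(0)); print(cv2.minAreaRect((T[:,:2]*1000).astype(np.float32)))
# block top
hs=[];
for v in range(245,315):
  for u in range(170,245):
    p=pt(t,u,v)
    if abs(p[2]-.06)<.006: hs.append(p)
hs=np.array(hs);print(len(hs),cv2.minAreaRect((hs[:,:2]*1000).astype(np.float32)))
```

```text
handle [0.4084 0.3205 0.154 ]
recess [ 0.5162 -0.0267  0.125 ]
rec d [ 0.5182 -0.0328  0.1029]
y1 [0.4493 0.4221 0.144 ]
y2 [0.3889 0.2187 0.1479]
pot [0.5788 0.3692 0.085 ]
die [ 0.6336 -0.0236  0.1024]
die [ 0.6342 -0.0444  0.101 ]
die [ 0.4104 -0.0304  0.1016]
die [0.5174 0.0549 0.1024]
die [0.567  0.1141 0.1008]
die [ 0.4691 -0.164   0.1239]
die [0.4479 0.1172 0.1259]
die [ 0.6062 -0.1694  0.1262]
174 0.15626279867002257
145 [0.41164106 0.32030849 0.15258672] [0.39390576 0.30269609 0.1502779 ] [0.4299279  0.33888268 0.1562628 ]
((411.52301025390625, 320.4262390136719), (29.311206817626953, 30.72530746459961), 32.153175354003906)
1234 ((411.2254333496094, 321.48773193359375), (80.37852478027344, 80.08967590332031), 84.26493835449219)
```

View pics/c.png

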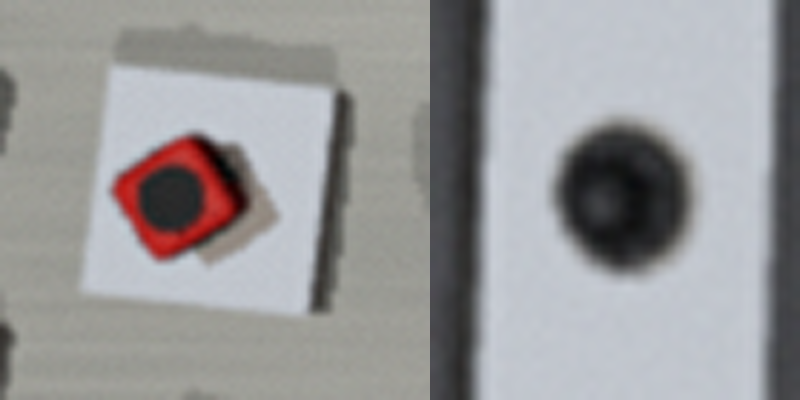

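Handle top is at z 0.153, as it should be, centred at (0.4115, 0.3205) with sides at about 32°. The recess is at about (0.518, -0.028), dark disc at (384.6, 224). On the way I'll look at the screw with the wrist camera.

```bash
cat >> h.py <<'E'
def psi(s): 
    M=q2R(s["ee_rot"]); return np.degrees(np.arctan2(M[1,0],M[0,0]))
def plan(goal,psi_goal,n,grip,s=None):
    "n rows from the measured pose to goal (m) and heading (deg), tool down; prints rows"
    s=s or robot.sense(); M=q2R(s["ee_rot"]); p=np.array(s["eef_pos"]); d=(np.array(goal)-p)/n*1000
    a=np.radians(psi_goal); G=np.array([[np.cos(a),np.sin(a),0],[np.sin(a),-np.cos(a),0],[0,0,-1]]).T
    G=np.column_stack([[np.cos(a),np.sin(a),0],[np.sin(a),-np.cos(a),0],[0,0,-1]])
    rv=R.from_matrix(M.T@G).as_rotvec()/n
    for i in range(n):
        t=M.T@d; print(*[f"{x:.1f}" for x in t],*[f"{x:.3f}" for x in rv],grip,sep=","); M=M@R.from_rotvec(rv).as_matrix()
def st():
    s=robot.sense(); M=q2R(s["ee_rot"]); f=np.array(s["contact_force"])
    print("t",s["time_s"],"p",np.round(s["eef_pos"],4),"psi",round(psi(s),1),"tilt",np.round(M[:2,2],4),"F",np.round(f,1),"M",np.round(s["moment"],2),"open",round(s["opening"],4),"j",np.round(s["joint_pos"],2)); return s
E
python3 - <<'E'
from h import *
f=grab("wrist"); print(np.round(f["tool_from_camera"],3),np.round(f["K"],1))
plan([.26,-.54,.48],21.4,4,0)
E
```

```text
[[ 0.    -0.956 -0.294  0.075]
 [ 1.    -0.     0.001  0.   ]
 [-0.001 -0.294  0.956 -0.129]
 [ 0.     0.     0.     1.   ]] [[334.    0.  282.7]
 [  0.  334.  207.5]
 [  0.    0.    1. ]]
11.1,-6.8,-58.9,-0.000,-0.000,0.000,0
11.1,-6.8,-58.9,-0.000,-0.000,0.000,0
11.0,-6.8,-58.9,-0.000,-0.000,0.000,0
11.0,-6.8,-58.9,-0.000,-0.000,0.000,0
```

>>> carry_out(
  steps=[6, 0, -58, 0, 0, 0, 0, 10, -10, -58, 0, 0, 0, 0, 10, -10, -58, 0, 0, 0, 0, 10, -10, -50, 0, 0, 0, 0],
)

```text
time_s: 0.65
eef_pos: [0.2514, -0.5398, 0.4715]
ee_rot: [0.0, 0.982, 0.186, 0.0]
contact_force: [0.8, -1.2, -0.2]
opening: 0.0857
```

Run:
```python
from h import *
plan([.42,-.32,.47],62,5,0)
```

```text
47.5,-28.6,0.3,0.000,0.000,-0.141,0
51.0,-21.6,0.3,0.000,0.000,-0.141,0
53.6,-14.2,0.3,0.000,0.000,-0.141,0
55.0,-6.5,0.3,0.000,0.000,-0.141,0
55.4,1.3,0.3,0.000,0.000,-0.141,0
```

>>> carry_out(
  steps=[48, -29, 0, 0, 0, -0.14, 0, 51, -22, 0, 0, 0, -0.14, 0, 54, -14, 0, 0, 0, -0.14, 0, 55, -7, 0, 0, 0, -0.14, 0, 55, 1, 0, 0, 0, -0.14, 0],
)

```text
time_s: 1.27
eef_pos: [0.421, -0.3182, 0.4692]
ee_rot: [-0.0, 0.858, 0.514, -0.0]
contact_force: [1.2, -0.2, 0.3]
opening: 0.0853
```

Run:
```python
from h import *
st()
plan([.518,-.028,.30],100,5,0)
```

```text
t 1.275 p [ 0.421  -0.3182  0.4692] psi 61.8 tilt [-0.0002  0.    ] F [ 1.2 -0.2  0.3] M [ 0.05 -0.04 -0.01] open 0.0853 j [ 0.77  0.19 -0.23  1.14  0.04  1.82  0.06]
60.3,-10.3,33.8,-0.000,-0.000,-0.133,0
61.2,-2.2,33.8,-0.000,-0.000,-0.133,0
60.9,6.0,33.8,-0.000,-0.000,-0.133,0
59.6,14.0,33.8,-0.000,-0.000,-0.133,0
57.2,21.8,33.8,-0.000,-0.000,-0.133,0
```

>>> carry_out(
  steps=[60, -10, 0, 0, 0, -0.13, 0, 60, -2, 10, 0, 0, -0.13, 0, 50, 6, 35, 0, 0, -0.13, 0, 50, 14, 35, 0, 0, -0.13, 0, 45, 17, 40, 0, 0, -0.13, 0],
)

```text
time_s: 1.9
eef_pos: [0.5125, -0.0631, 0.3485]
ee_rot: [0.0, 0.649, 0.761, 0.0]
contact_force: [0.2, -1.3, -0.4]
opening: 0.0851
```

Run:
```python
from h import *
st(); f=grab("wrist"); st()
uv=None
P=np.array([.518,-.028,.117]); c=np.array(f["K"])@np.array(f["rotation"]).T@(P-f["eye"]); u,v=(c[:2]/c[2]); print(u,v)
b=f["img"][max(0,int(v)-50):int(v)+50,int(u)-50:int(u)+50][:,:,::-1]; print(max(0,int(v)-50),int(u)-50)
cv2.imwrite("pics/w1.png",cv2.resize(b,(600,600),interpolation=cv2.INTER_CUBIC))
plan([.4115,.3205,.26],122,6,0)
```

```text
t 1.9 p [ 0.5125 -0.0631  0.3485] psi 99.1 tilt [ 0.0008 -0.0001] F [ 0.2 -1.3 -0.4] M [-0.01 -0.06 -0.01] open 0.0851 j [ 0.49  0.15 -0.49  1.46  0.07  1.55  0.16]
t 1.95 p [ 0.5119 -0.0553  0.3427] psi 100.0 tilt [-0.0063  0.0045] F [-1.1  5.7 -4.8] M [ 0.35  0.01 -0.01] open 0.0856 j [ 0.49  0.15 -0.5   1.46  0.07  1.55  0.16]
292.68179832653846 144.4504230741108
94 242
64.5,-5.5,14.2,-0.001,-0.001,-0.064,0
64.7,-1.4,14.1,-0.001,-0.001,-0.064,0
64.7,2.7,14.0,-0.001,-0.001,-0.064,0
64.4,6.9,14.0,-0.001,-0.001,-0.064,0
63.9,10.9,13.9,-0.001,-0.001,-0.064,0
63.1,15.0,13.8,-0.001,-0.001,-0.064,0
```

View pics/w1.png

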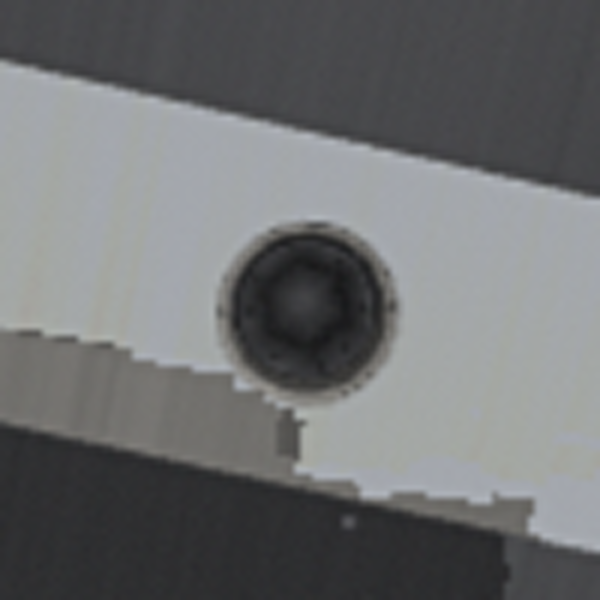

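The recess shows as a dark disc at crop (308,312), almost exactly where predicted, with the hex faint. I'll take one closer, contrast-stretched look for the hex's angle.

>>> carry_out(
  steps=[0, 0, 50, 0, 0, 0, 0, 0, 0, 50, 0, 0, 0, 0, 0, 0, 0, 0, 0, 0, 0, 0, 0, 0, 0, 0, 0, 0],
)

```text
time_s: 2.45
eef_pos: [0.513, -0.065, 0.2515]
ee_rot: [0.001, 0.651, 0.759, 0.001]
contact_force: [-0.4, 0.3, 1.2]
opening: 0.0854
```

Run:
```python
from h import *
s=st(); f=grab("wrist"); st()
P=np.array([.518,-.028,.125]); c=np.array(f["K"])@np.array(f["rotation"]).T@(P-f["eye"]); u,v=(c[:2]/c[2]); print(u,v)
# orthorectify at z=.117, 40mm square, x up, y left (0.1 mm/px *...)
n=600; L=.036
yy,xx=np.mgrid[0:n,0:n]; X=P[0]+L*(.5-yy/n); Y=P[1]+L*(.5-xx/n)
W=np.stack([X,Y,np.full_like(X,.117)],-1)-f["eye"]; c=W@np.array(f["rotation"])@np.array(f["K"]).T
m=(c[...,:2]/c[...,2:]).astype(np.float32)
o=cv2.remap(f["img"],m[...,0],m[...,1],cv2.INTER_CUBIC)
g=cv2.cvtColor(o,cv2.COLOR_RGB2GRAY).astype(float); g=np.clip((g-g.min())/(90-g.min()),0,1)**.6*255
cv2.imwrite("pics/w2.png",g.astype(np.uint8));
```

```text
t 2.45 p [ 0.513  -0.065   0.2515] psi 98.8 tilt [ 0.0021 -0.0001] F [-0.4  0.3  1.2] M [-0.02 -0.01 -0.02] open 0.0854 j [ 0.5   0.18 -0.49  1.64  0.09  1.35  0.15]
t 2.5 p [ 0.5135 -0.065   0.2521] psi 98.8 tilt [ 0.0036 -0.0004] F [ 0.2 -0.8  0.1] M [-0.02 -0.08  0.03] open 0.0855 j [ 0.5   0.18 -0.49  1.64  0.09  1.34  0.15]
296.0179005782254 157.41585016586455
```

View pics/w2.png

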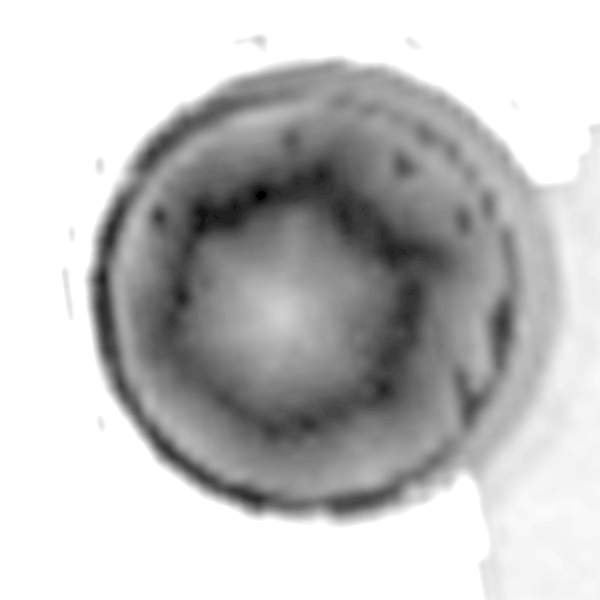

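The rectified view (x up, y left) shows the hex with corners near (335,170), (430,250), (390,390), (285,430) and (200,215), centred at (306,299). So the socket is at (0.518, -0.0284), with corners at about -9.5° and flats at 20.5° mod 60. Now the driver.

Run:
```python
from h import *
plan([.4115,.3205,.235],122,7,0)
```

```text
56.7,-6.0,2.4,0.000,0.000,-0.058,0
56.9,-2.7,2.4,0.000,0.000,-0.058,0
57.0,0.6,2.4,0.000,0.000,-0.058,0
56.8,3.9,2.4,0.000,0.000,-0.058,0
56.5,7.2,2.4,0.000,0.000,-0.058,0
56.0,10.4,2.4,0.000,0.000,-0.058,0
55.3,13.7,2.4,0.000,0.000,-0.058,0
```

>>> carry_out(
  steps=[57, -6, 2, 0, 0, -0.06, 0, 57, -3, 2, 0, 0, -0.06, 0, 57, 1, 2, 0, 0, -0.06, 0, 57, 4, 2, 0, 0, -0.06, 0, 56, 7, 2, 0, 0, -0.06, 0],
)

```text
time_s: 3.12
eef_pos: [0.4387, 0.2125, 0.2422]
ee_rot: [0.002, 0.529, 0.848, 0.002]
contact_force: [1.3, 0.6, -0.2]
opening: 0.0853
```

>>> carry_out(
  steps=[56, 10, 2, 0, 0, -0.06, 0, 55, 14, 2, 0, 0, -0.05, 0, 0, 0, 0, 0, 0, 0, 0, 0, 0, 0, 0, 0, 0, 0],
)

```text
time_s: 3.62
eef_pos: [0.4086, 0.3201, 0.2371]
ee_rot: [0.001, 0.483, 0.876, 0.001]
contact_force: [-0.4, 0.3, 0.5]
opening: 0.0853
```

Run:
```python
from h import *
s=st(); f=grab("wrist"); save(f,"w3.png"); im=f["img"]
h=cv2.cvtColor(im,cv2.COLOR_RGB2HSV); m=((h[...,0]<8)|(h[...,0]>172))&(h[...,1]>130)&(h[...,2]>50)
vs,us=np.nonzero(m); P=np.array([pt(f,u,v) for u,v in zip(us,vs)]); P=P[np.hypot(P[:,0]-.4115,P[:,1]-.32)<.04]
T=P[abs(P[:,2]-.153)<.006]; print(len(P),len(T),T.mean(0)); print(cv2.minAreaRect((T[:,:2]*1000).astype(np.float32)))
plan([.4115,.3205,.125],122,3,0)
```

```text
t 3.625 p [0.4086 0.3201 0.2371] psi 122.3 tilt [0.0023 0.0011] F [-0.4  0.3  0.5] M [-0.02 -0.01 -0.06] open 0.0853 j [-0.02  0.25 -0.83  1.65  0.19  1.33 -0.31]
1463 1138 [0.40922245 0.32452386 0.15196179]
((410.7060546875, 322.2412414550781), (30.29636001586914, 30.404361724853516), 33.39476776123047)
-0.1,0.9,37.2,0.001,0.000,0.001,0
-0.1,0.9,37.2,0.001,0.000,0.001,0
-0.1,0.9,37.2,0.001,0.000,0.001,0
```

View pics/w3.png

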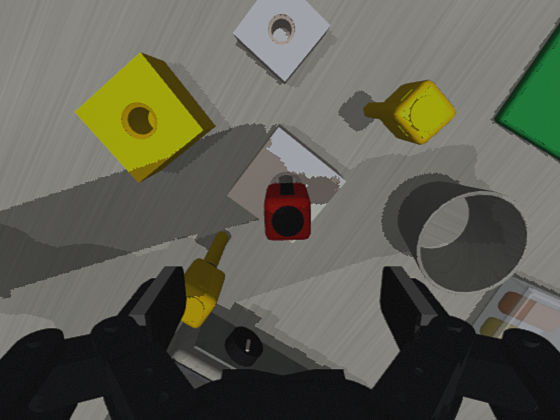

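The handle is at (288,210) between the open fingers, square to the jaws. The yellow driver at (200,290) and the pot are clear of them. Going down to grasp.

>>> carry_out(
  steps=[0, 1, 40, 0, 0, -0.015, 0, 0, 1, 40, 0, 0, 0, 0, 0, 0.8, 32, 0, 0, 0, 0, 0, 0, 0, 0, 0, 0, 0, 0, 0, 0, 0, 0, 0, 1],
)

```text
time_s: 4.3
eef_pos: [0.4113, 0.3212, 0.1251]
ee_rot: [0.001, 0.477, 0.879, 0.001]
contact_force: [-0.1, 0.2, 0.9]
opening: 0.0697
```

>>> carry_out(
  steps=[0, 0, 0, 0, 0, 0, 1, 0, 0, 0, 0, 0, 0, 1, 0, 0, 0, 0, 0, 0, 1, 0, 0, 0, 0, 0, 0, 1],
)

```text
time_s: 4.8
eef_pos: [0.4107, 0.3218, 0.1247]
ee_rot: [0.001, 0.476, 0.88, 0.001]
contact_force: [-0.4, -1.3, 6.6]
opening: 0.0316
```

Run:
```python
from h import *
st()
```

```text
t 4.8 p [0.4107 0.3218 0.1247] psi 123.2 tilt [0.002  0.0009] F [-0.4 -1.3  6.6] M [-0.31  0.12  0.06] open 0.0316 j [-0.06  0.36 -0.8   1.79  0.29  1.11 -0.38]
```

Gripped (opening 31.6 mm). Lifting, then carrying to the socket while turning back towards psi 260°.

>>> carry_out(
  steps=[0, 0, -40, 0, 0, 0, 1, 0, 0, -60, 0, 0, 0, 1, 0, 0, -60, 0, 0, 0, 1, 0, 0, -10, 0, 0, 0, 1, 0, 0, 0, 0, 0, 0, 1],
)

```text
time_s: 5.42
eef_pos: [0.4099, 0.3212, 0.2932]
ee_rot: [0.0, 0.476, 0.88, 0.0]
contact_force: [-0.2, -0.4, -3.5]
opening: 0.0316
```

Run:
```python
from h import *
st()
plan([.518,-.0284,.29],200,10,1)
```

```text
t 5.425 p [0.4099 0.3212 0.2932] psi 123.2 tilt [ 0.0003 -0.0002] F [-0.2 -0.4 -3.5] M [-0.02  0.04  0.02] open 0.0316 j [-0.01  0.22 -0.84  1.54  0.17  1.45 -0.28]
-35.2,-10.1,0.3,-0.000,0.000,-0.134,1
-33.5,-14.7,0.3,-0.000,0.000,-0.134,1
-31.2,-19.0,0.3,-0.000,0.000,-0.134,1
-28.4,-23.1,0.3,-0.000,0.000,-0.134,1
-25.1,-26.6,0.3,-0.000,0.000,-0.134,1
-21.3,-29.8,0.3,-0.000,0.000,-0.134,1
-17.1,-32.3,0.3,-0.000,0.000,-0.134,1
-12.6,-34.3,0.3,-0.000,0.000,-0.134,1
-7.9,-35.7,0.3,-0.000,0.000,-0.134,1
-3.1,-36.5,0.3,-0.000,0.000,-0.134,1
```

>>> carry_out(
  steps=[-35, -10, 0, 0, 0, -0.134, 1, -33.5, -14.7, 0, 0, 0, -0.134, 1, -31, -19, 0, 0, 0, -0.134, 1, -28.4, -23, 0, 0, 0, -0.134, 1, -25, -26.6, 0, 0, 0, -0.134, 1],
)

```text
time_s: 6.05
eef_pos: [0.463, 0.1452, 0.2908]
ee_rot: [-0.002, 0.158, 0.987, -0.001]
contact_force: [0.9, 0.7, -4.0]
opening: 0.0312
```

>>> carry_out(
  steps=[-21.3, -29.8, 0, 0, 0, -0.134, 1, -17, -32.3, 0, 0, 0, -0.134, 1, -12.6, -34.3, 0, 0, 0, -0.134, 1, -7.9, -35.7, 0, 0, 0, -0.134, 1, -3, -36.5, 0, 0, 0, -0.134, 1],
)

```text
time_s: 6.68
eef_pos: [0.5165, -0.0292, 0.2906]
ee_rot: [-0.002, -0.175, 0.984, 0.001]
contact_force: [-0.3, 1.1, -2.6]
opening: 0.0316
```

Run:
```python
from h import *
st()
plan([.518,-.0284,.265],260.5,6,1)
```

```text
t 6.675 p [ 0.5165 -0.0292  0.2906] psi -159.8 tilt [-0.0045  0.0005] F [-0.3  1.1 -2.6] M [-0.05 -0.04  0.01] open 0.0316 j [ 0.61  0.2  -0.71  1.56  0.13  1.44  1.81]
-0.3,0.0,4.3,0.001,-0.000,-0.175,1
-0.3,-0.0,4.3,0.001,-0.000,-0.175,1
-0.3,-0.1,4.3,0.001,-0.000,-0.175,1
-0.3,-0.1,4.3,0.001,-0.000,-0.175,1
-0.2,-0.2,4.3,0.001,-0.000,-0.175,1
-0.2,-0.2,4.3,0.001,-0.000,-0.175,1
```

>>> carry_out(
  steps=[0, 0, 4, 0, 0, -0.172, 1, 0, 0, 4, 0, 0, -0.172, 1, 0, 0, 4, 0, 0, -0.172, 1, 0, 0, 4, 0, 0, -0.172, 1, 0, 0, 4, 0, 0, -0.172, 1],
)

```text
time_s: 7.3
eef_pos: [0.5161, -0.028, 0.2705]
ee_rot: [-0.002, -0.57, 0.821, 0.002]
contact_force: [-0.4, -0.4, -3.0]
opening: 0.0315
```

>>> carry_out(
  steps=[-0.5, -1, 4, 0, 0, -0.172, 1, 0, 0, 0, 0, 0, 0, 1, 0, 0, 0, 0, 0, 0, 1],
)

```text
time_s: 7.68
eef_pos: [0.5179, -0.0278, 0.2683]
ee_rot: [-0.001, -0.635, 0.772, 0.001]
contact_force: [-0.0, 0.1, -2.5]
opening: 0.0313
```

Run:
```python
from h import *
s=st(); f=grab("wrist"); save(f,"w4.png")
plan([.518,-.0284,.245],259,1,1,s)
```

```text
t 7.675 p [ 0.5179 -0.0278  0.2683] psi -101.1 tilt [-0.0021  0.0005] F [-0.   0.1 -2.5] M [ 0.03 -0.03  0.  ] open 0.0313 j [ 0.71  0.23 -0.84  1.59  0.17  1.4   2.8 ]
0.6,-0.2,23.3,0.002,0.000,-0.002,1
```

View pics/w4.png

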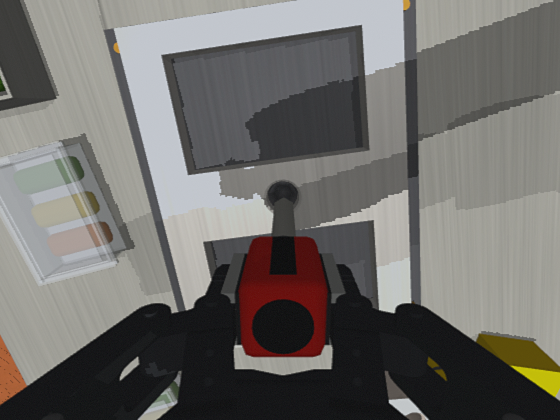

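The driver hangs straight between the jaws, with its shaft aimed at the dark recess at (283,193). Going down to feel.

>>> carry_out(
  steps=[0.5, 0, 16, 0.002, 0, 0, 1, 0, 0, 14, 0, 0, 0, 1, 0, 0, 6, 0, 0, 0, 1, 0, 0, 2, 0, 0, 0, 1, 0, 0, 0, 0, 0, 0, 1],
)

```text
time_s: 8.35
eef_pos: [0.5186, -0.0281, 0.2316]
ee_rot: [0.001, -0.637, 0.771, -0.001]
contact_force: [0.5, -0.2, -2.5]
opening: 0.031
```

Run:
```python
from h import *
st()
```

```text
t 8.35 p [ 0.5186 -0.0281  0.2316] psi -100.9 tilt [ 0.0022 -0.0003] F [ 0.5 -0.2 -2.5] M [ 0.03  0.05 -0.03] open 0.031 j [ 0.7   0.25 -0.83  1.65  0.19  1.32  2.79]
```

>>> carry_out(
  steps=[0, 0, 1.5, 0, 0, 0, 1, 0, 0, 1.5, 0, 0, 0, 1, 0, 0, 1, 0, 0, 0, 1, 0, 0, 0, 0, 0, 0, 1],
)

```text
time_s: 8.85
eef_pos: [0.5185, -0.0279, 0.2281]
ee_rot: [0.001, -0.637, 0.771, -0.001]
contact_force: [-3.9, 1.4, 4.6]
opening: 0.0316
```

Run:
```python
from h import *
st()
```

```text
t 8.85 p [ 0.5185 -0.0279  0.2281] psi -100.9 tilt [ 0.0024 -0.0004] F [-3.9  1.4  4.6] M [0.25 1.11 0.02] open 0.0316 j [ 0.7   0.25 -0.83  1.66  0.19  1.31  2.79]
```

>>> carry_out(
  steps=[0, 0.7, 0, 0, 0, 0, 1, 0, 0, 1.5, 0, 0, 0, 1, 0, 0, 0, 0, 0, 0, 1],
)

```text
time_s: 9.22
eef_pos: [0.5183, -0.0279, 0.2268]
ee_rot: [0.001, -0.637, 0.771, -0.001]
contact_force: [-2.5, 0.6, 7.3]
opening: 0.0315
```

Run:
```python
from h import *
st()
```

```text
t 9.225 p [ 0.5183 -0.0279  0.2268] psi -100.9 tilt [ 0.0035 -0.0005] F [-2.5  0.6  7.3] M [ 0.24  0.93 -0.04] open 0.0315 j [ 0.7   0.25 -0.83  1.66  0.19  1.31  2.79]
```

>>> carry_out(
  steps=[0, 0.6, 0, 0, 0, 0, 1, 0, 0, 1.5, 0, 0, 0, 1, 0, 0, 1.5, 0, 0, 0, 1, 0, 0, 0, 0, 0, 0, 1],
)

```text
time_s: 9.72
eef_pos: [0.5182, -0.0278, 0.2248]
ee_rot: [0.002, -0.637, 0.771, -0.002]
contact_force: [-4.7, -0.3, 14.5]
opening: 0.0318
```

Run:
```python
from h import *
st()
```

```text
t 9.725 p [ 0.5182 -0.0278  0.2248] psi -100.9 tilt [ 0.005  -0.0009] F [-4.7 -0.3 14.5] M [0.14 1.29 0.01] open 0.0318 j [ 0.7   0.25 -0.83  1.67  0.19  1.3   2.78]
```

```bash
cat >> h.py <<'E'
def handle_top():
    s=robot.sense(); f=grab("wrist"); im=f["img"]
    h=cv2.cvtColor(im,cv2.COLOR_RGB2HSV); m=((h[...,0]<8)|(h[...,0]>172))&(h[...,1]>130)&(h[...,2]>50)
    m[:260]=0; vs,us=np.nonzero(m); P=np.array([pt(f,u,v) for u,v in zip(us,vs)])-s["eef_pos"]; P=P[np.hypot(P[:,0],P[:,1])<.03]
    T=P[P[:,2]>np.percentile(P[:,2],95)-.006]; print("top over TCP",len(T),np.round(np.median(T,0),4)); return f
E
python3 - <<'E'
from h import *
import h
f0=load("wrist"); f=handle_top(); save(f,"w5.png",(160,150,400,400),2.3)
f0=f0  # w4 frame: TCP z .2683
im=f0["img"];H=cv2.cvtColor(im,cv2.COLOR_RGB2HSV); m=((H[...,0]<8)|(H[...,0]>172))&(H[...,1]>130)&(H[...,2]>50);m[:260]=0
vs,us=np.nonzero(m); P=np.array([pt(f0,u,v) for u,v in zip(us,vs)])-np.array([.5179,-.0278,.2683]);P=P[np.hypot(P[:,0],P[:,1])<.03]
T=P[P[:,2]>np.percentile(P[:,2],95)-.006];print("before",np.round(np.median(T,0),4))
E
```

```text
top over TCP 3951 [-0.002  -0.0101  0.0272]
before [-0.0018 -0.0101  0.0272]
```

View pics/w5.png

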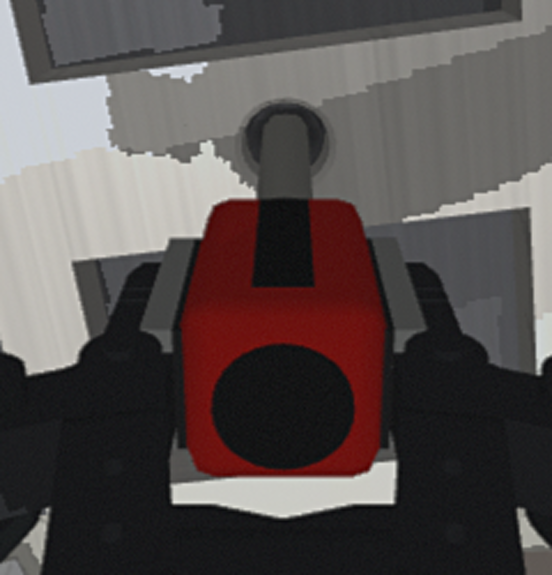

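The driver hasn't slipped in the grip (handle top 27.2 mm over the TCP, as before), so the tip is already about 9 mm inside the socket, aligned and rubbing. I'll jiggle it while pressing to the floor.

>>> carry_out(
  steps=[0, 0, 1, -0.002, 0, 0.03, 1, 0, 0, 1, -0.002, 0, 0.03, 1, 0, 0, 1, 0, 0, 0, 1, 0, 0, 0, 0, 0, 0, 1],
)

```text
time_s: 10.28
eef_pos: [0.5186, -0.0277, 0.2229]
ee_rot: [0.001, -0.613, 0.79, -0.001]
contact_force: [-6.0, 1.5, 22.1]
opening: 0.0312
```

Run:
```python
from h import *
st()
```

```text
t 10.275 p [ 0.5186 -0.0277  0.2229] psi -104.4 tilt [ 0.0023 -0.0005] F [-6.   1.5 22.1] M [ 0.1   1.99 -0.01] open 0.0312 j [ 0.69  0.26 -0.82  1.67  0.19  1.3   2.72]
```

>>> carry_out(
  steps=[0, 1, 0, 0, 0, 0, 1, 0, 1, 0, 0, 0, 0, 1, 0, 0, 0, 0, 0, 0, 1],
)

```text
time_s: 10.65
eef_pos: [0.5179, -0.0277, 0.2229]
ee_rot: [0.002, -0.613, 0.79, -0.002]
contact_force: [0.2, -0.3, 16.6]
opening: 0.0312
```

Run:
```python
from h import *
st()
```

```text
t 10.65 p [ 0.5179 -0.0277  0.2229] psi -104.4 tilt [ 0.0054 -0.0007] F [ 0.2 -0.3 16.6] M [-0.18  0.12 -0.03] open 0.0312 j [ 0.69  0.25 -0.82  1.67  0.19  1.3   2.73]
```

>>> carry_out(
  steps=[0, 0, 1, -0.003, 0, -0.04, 1, 0, 0, 1, -0.003, 0, 0.04, 1, 0, 0.3, 1, 0, 0, 0, 1, 0, 0, 0, 0, 0, 0, 1],
)

```text
time_s: 11.15
eef_pos: [0.5183, -0.0277, 0.2214]
ee_rot: [0.001, -0.613, 0.79, -0.001]
contact_force: [-2.2, -0.6, 26.7]
opening: 0.0313
```

Run:
```python
from h import *
st(); handle_top()
```

```text
t 11.15 p [ 0.5183 -0.0277  0.2214] psi -104.4 tilt [ 0.0017 -0.    ] F [-2.2 -0.6 26.7] M [-0.35  0.73 -0.08] open 0.0313 j [ 0.69  0.26 -0.82  1.67  0.19  1.3   2.72]
top over TCP 3962 [-0.0024 -0.0098  0.0273]
```

The tip is now 12 mm deep, close to the floor. Turning clockwise.

>>> carry_out(
  steps=[0, 0, -1, 0, 0, 0.1, 1, 0, 0, 0, 0, 0, 0.15, 1, 0, 0, 0, 0, 0, 0.15, 1, 0, 0, 0, 0, 0, 0.15, 1, 0, 0, 0, 0, 0, 0, 1],
)

```text
time_s: 11.82
eef_pos: [0.5182, -0.028, 0.2215]
ee_rot: [0.001, -0.374, 0.927, -0.0]
contact_force: [0.5, -2.4, 19.9]
opening: 0.0312
```

Run:
```python
from h import *
st(); handle_top()
```

```text
t 11.825 p [ 0.5182 -0.028   0.2215] psi -136.0 tilt [0.0013 0.    ] F [ 0.5 -2.4 19.9] M [-0.56 -0.24 -0.08] open 0.0312 j [ 0.63  0.24 -0.74  1.67  0.17  1.29  2.19]
top over TCP 3957 [-0.0052 -0.0058  0.0273]
```

>>> carry_out(
  steps=[0, 0, -0.5, 0, 0, 0.17, 1, 0, 0, 0, 0, 0, 0.17, 1, 0, 0, 0, 0, 0, 0.17, 1, 0, 0, 0, 0, 0, 0.17, 1, 0, 0, 0, 0, 0, 0.17, 1],
)

```text
time_s: 12.5
eef_pos: [0.5179, -0.0283, 0.2216]
ee_rot: [0.0, 0.043, 0.999, 0.0]
contact_force: [1.6, -1.6, 15.1]
opening: 0.0315
```

Run:
```python
from h import *
st()
```

```text
t 12.5 p [ 0.5179 -0.0283  0.2216] psi 175.1 tilt [0.0004 0.0001] F [ 1.6 -1.6 15.1] M [-0.65 -0.28  0.05] open 0.0315 j [ 0.54  0.22 -0.63  1.67  0.13  1.29  1.37]
```

>>> carry_out(
  steps=[0, 0, 0, 0, 0, 0.17, 1, 0, 0, 0, 0, 0, 0.17, 1, 0, 0, 0, 0, 0, 0.17, 1, 0, 0, 0, 0, 0, 0, 1],
)

```text
time_s: 13.0
eef_pos: [0.5177, -0.0282, 0.2216]
ee_rot: [0.0, 0.292, 0.956, 0.0]
contact_force: [0.4, -2.3, 16.1]
opening: 0.0314
```

Run:
```python
from h import *
st()
```

```text
t 13.0 p [ 0.5177 -0.0282  0.2216] psi 146.0 tilt [0.0002 0.    ] F [ 0.4 -2.3 16.1] M [-0.64 -0.14 -0.1 ] open 0.0314 j [ 0.49  0.21 -0.57  1.68  0.12  1.29  0.87]
```

>>> carry_out(
  steps=[0, 0, 0, 0, 0, 0.17, 1, 0, 0, 0, 0, 0, 0.17, 1, 0, 0, 0, 0, 0, 0, 1],
)

```text
time_s: 13.38
eef_pos: [0.5176, -0.0281, 0.2215]
ee_rot: [-0.0, 0.45, 0.893, 0.0]
contact_force: [-0.7, -2.3, 15.9]
opening: 0.0319
```

Run:
```python
from h import *
st()
```

```text
t 13.375 p [ 0.5176 -0.0281  0.2215] psi 126.5 tilt [-0.0001  0.0002] F [-0.7 -2.3 15.9] M [-0.57 -0.05 -0.06] open 0.0319 j [ 0.45  0.21 -0.53  1.68  0.11  1.29  0.54]
```

>>> carry_out(
  steps=[0, 0, 0, 0, 0, 0.17, 1, 0, 0, 0, 0, 0, 0.17, 1, 0, 0, 0, 0, 0, 0, 1],
)

```text
time_s: 13.75
eef_pos: [0.5176, -0.028, 0.2216]
ee_rot: [-0.0, 0.594, 0.804, 0.0]
contact_force: [0.2, -1.2, 15.9]
opening: 0.0312
```

Run:
```python
from h import *
st()
```

```text
t 13.75 p [ 0.5176 -0.028   0.2216] psi 107.1 tilt [-0.0001  0.0004] F [ 0.2 -1.2 15.9] M [-0.45  0.03 -0.11] open 0.0312 j [ 0.42  0.2  -0.49  1.68  0.1   1.29  0.21]
```

>>> carry_out(
  steps=[0, 0, 0, 0, 0, 0.15, 1, 0, 0, 0, 0, 0, 0.15, 1, 0, 0, 0, 0, 0, 0, 1],
)

```text
time_s: 14.12
eef_pos: [0.5176, -0.028, 0.2216]
ee_rot: [-0.0, 0.708, 0.706, 0.0]
contact_force: [0.9, -0.7, 15.9]
opening: 0.0315
```

Run:
```python
from h import *
st()
```

```text
t 14.125 p [ 0.5176 -0.028   0.2216] psi 89.9 tilt [-0.0001  0.0005] F [ 0.9 -0.7 15.9] M [-0.36  0.05 -0.08] open 0.0315 j [ 0.4   0.2  -0.46  1.68  0.09  1.28 -0.09]
```

>>> carry_out(
  steps=[0, 0, 0, 0, 0, 0.15, 1, 0, 0, 0, 0, 0, 0.15, 1, 0, 0, 0, 0, 0, 0, 1],
)

```text
time_s: 14.5
eef_pos: [0.5176, -0.0279, 0.2215]
ee_rot: [-0.0, 0.805, 0.593, 0.0]
contact_force: [-0.1, -1.4, 16.2]
opening: 0.0311
```

Run:
```python
from h import *
st()
```

```text
t 14.5 p [ 0.5176 -0.0279  0.2215] psi 72.7 tilt [-0.0002  0.0006] F [-0.1 -1.4 16.2] M [-0.36  0.08  0.  ] open 0.0311 j [ 0.37  0.2  -0.43  1.68  0.08  1.28 -0.38]
```

>>> carry_out(
  steps=[0, 0, 0, 0, 0, 0.12, 1, 0, 0, 0, 0, 0, 0.12, 1, 0, 0, 0, 0, 0, 0, 1],
)

```text
time_s: 14.88
eef_pos: [0.5175, -0.0278, 0.2213]
ee_rot: [-0.0, 0.87, 0.492, 0.0]
contact_force: [0.5, -1.1, 13.8]
opening: 0.0315
```

Run:
```python
from h import *
st()
```

```text
t 14.875 p [ 0.5175 -0.0278  0.2213] psi 59.0 tilt [-0.0003  0.0008] F [ 0.5 -1.1 13.8] M [-0.3  -0.21 -0.12] open 0.0315 j [ 0.35  0.19 -0.41  1.68  0.08  1.28 -0.61]
```

>>> carry_out(
  steps=[0, 0, 0, 0, 0, 0.12, 1, 0, 0, 0, 0, 0, 0.12, 1, 0, 0, 0, 0, 0, 0, 1],
)

```text
time_s: 15.25
eef_pos: [0.5171, -0.0279, 0.2197]
ee_rot: [-0.001, 0.923, 0.386, -0.001]
contact_force: [6.1, -1.2, 3.3]
opening: 0.0315
```

Run:
```python
from h import *
st();f=handle_top(); save(f,"w6.png",(160,100,420,400),2)
```

```text
t 15.25 p [ 0.5171 -0.0279  0.2197] psi 45.4 tilt [-0.0023  0.0012] F [ 6.1 -1.2  3.3] M [-0.47 -1.82  0.01] open 0.0315 j [ 0.33  0.19 -0.38  1.69  0.07  1.28 -0.85]
top over TCP 3932 [0.0056 0.0047 0.0273]
```

View pics/w6.png

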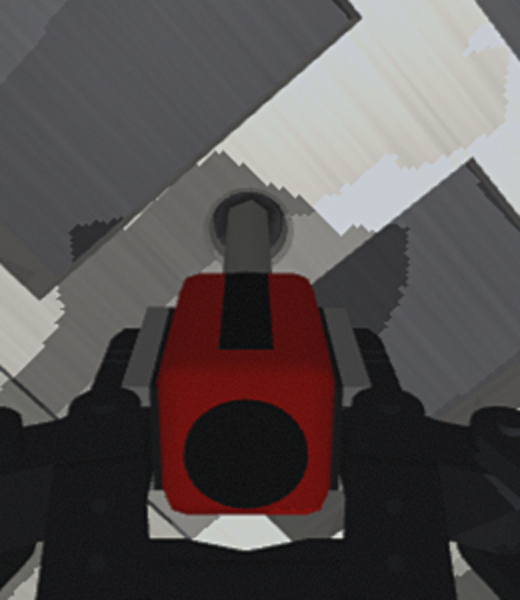

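The handle is still square in the jaws and the shaft sits in the recess at (247,215). The driver has just dropped to z 0.2197, exactly the floor depth, so it had been wedged before. Going on until I feel the stop.

>>> carry_out(
  steps=[0, 0, 0, 0, 0, 0.08, 1, 0, 0, 0, 0, 0, 0, 1],
)

```text
time_s: 15.55
eef_pos: [0.517, -0.0279, 0.2197]
ee_rot: [-0.001, 0.937, 0.349, -0.001]
contact_force: [4.9, -1.7, 4.2]
opening: 0.0312
```

Run:
```python
from h import *
st()
```

```text
t 15.55 p [ 0.517  -0.0279  0.2197] psi 40.9 tilt [-0.0026  0.0012] F [ 4.9 -1.7  4.2] M [-0.44 -1.64 -0.08] open 0.0312 j [ 0.32  0.19 -0.38  1.69  0.07  1.28 -0.93]
```

>>> carry_out(
  steps=[0, 0, 0, 0, 0, 0.1, 1, 0, 0, 0, 0, 0, 0, 1],
)

```text
time_s: 15.8
eef_pos: [0.517, -0.0279, 0.2197]
ee_rot: [-0.001, 0.953, 0.302, -0.001]
contact_force: [4.9, -1.4, 5.1]
opening: 0.0315
```

Run:
```python
from h import *
st()
```

```text
t 15.8 p [ 0.517  -0.0279  0.2197] psi 35.1 tilt [-0.0026  0.0012] F [ 4.9 -1.4  5.1] M [-0.48 -1.61  0.01] open 0.0315 j [ 0.31  0.19 -0.37  1.69  0.07  1.28 -1.02]
```

>>> carry_out(
  steps=[0, 0, 0, 0, 0, 0.15, 1, 0, 0, 0, 0, 0, 0.15, 1, 0, 0, 0, 0, 0, 0, 1],
)

```text
time_s: 16.18
eef_pos: [0.5172, -0.0277, 0.2197]
ee_rot: [-0.001, 0.988, 0.156, -0.001]
contact_force: [6.2, -0.6, 3.2]
opening: 0.0314
```

Run:
```python
from h import *
st()
```

```text
t 16.175 p [ 0.5172 -0.0277  0.2197] psi 17.9 tilt [-0.0021  0.0013] F [ 6.2 -0.6  3.2] M [-0.38 -1.88  0.06] open 0.0314 j [ 0.29  0.19 -0.34  1.69  0.06  1.28 -1.32]
```

>>> carry_out(
  steps=[0, 0, 0, 0, 0, 0.15, 1, 0, 0, 0, 0, 0, 0.15, 1, 0, 0, 0, 0, 0, 0, 1],
)

```text
time_s: 16.55
eef_pos: [0.517, -0.0276, 0.2197]
ee_rot: [-0.001, 1.0, 0.006, -0.001]
contact_force: [5.3, -1.1, 4.6]
opening: 0.0316
```

Run:
```python
from h import *
st()
```

```text
t 16.55 p [ 0.517  -0.0276  0.2197] psi 0.7 tilt [-0.0026  0.0015] F [ 5.3 -1.1  4.6] M [-0.2  -1.65 -0.1 ] open 0.0316 j [ 0.26  0.19 -0.31  1.69  0.06  1.28 -1.61]
```

>>> carry_out(
  steps=[0, 0, 0, 0, 0, 0.15, 1, 0, 0, 0, 0, 0, 0.15, 1, 0, 0, 0, 0, 0, 0, 1],
)

```text
time_s: 16.92
eef_pos: [0.5168, -0.0275, 0.2197]
ee_rot: [-0.001, 0.99, -0.142, -0.002]
contact_force: [5.8, -0.3, 4.8]
opening: 0.0315
```

Run:
```python
from h import *
st()
```

```text
t 16.925 p [ 0.5168 -0.0275  0.2197] psi -16.4 tilt [-0.0029  0.0017] F [ 5.8 -0.3  4.8] M [-0.13 -1.75 -0.07] open 0.0315 j [ 0.24  0.18 -0.28  1.69  0.05  1.28 -1.91]
```

>>> carry_out(
  steps=[0, 0, 0, 0, 0, 0.15, 1, 0, 0, 0, 0, 0, 0.15, 1, 0, 0, 0, 0, 0, 0.15, 1, 0, 0, 0, 0, 0, 0, 1],
)

```text
time_s: 17.42
eef_pos: [0.5171, -0.0271, 0.2197]
ee_rot: [-0.001, 0.933, -0.359, -0.001]
contact_force: [6.8, -0.5, 2.8]
opening: 0.0317
```

Run:
```python
from h import *
st()
```

```text
t 17.425 p [ 0.5171 -0.0271  0.2197] psi -42.1 tilt [-0.0023  0.002 ] F [ 6.8 -0.5  2.8] M [ 0.05 -2.11 -0.02] open 0.0317 j [ 0.2   0.18 -0.24  1.69  0.04  1.28 -2.35]
```

>>> carry_out(
  steps=[0, 0, 0, 0, 0, 0.15, 1, 0, 0, 0, 0, 0, 0.15, 1, 0, 0, 0, 0, 0, 0.1, 1, 0, 0, 0, 0, 0, 0, 1],
)

```text
time_s: 17.92
eef_pos: [0.5174, -0.0271, 0.2197]
ee_rot: [-0.0, 0.843, -0.537, -0.001]
contact_force: [7.8, -0.3, 2.2]
opening: 0.0314
```

Run:
```python
from h import *
st()
```

```text
t 17.925 p [ 0.5174 -0.0271  0.2197] psi -65.0 tilt [-0.0015  0.0021] F [ 7.8 -0.3  2.2] M [ 0.06 -2.61 -0.05] open 0.0314 j [ 0.17  0.18 -0.2   1.69  0.04  1.28 -2.74]
```

No stop felt yet and joint 7 is near its range, so I'll ease the side load, let go, turn back 180° and take a new grip.

>>> carry_out(
  steps=[0.6, -1.4, 0, 0, 0, 0, 1, 0, 0, 0, 0, 0, 0, 0, 0, 0, 0, 0, 0, 0, 0, 0, 0, 0, 0, 0, 0, 0, 0, 0, 0, 0, 0, 0, 0],
)

```text
time_s: 18.55
eef_pos: [0.5162, -0.0273, 0.2182]
ee_rot: [0.001, 0.843, -0.539, -0.004]
contact_force: [0.8, 0.1, 0.8]
opening: 0.0853
```

>>> carry_out(
  steps=[0, 0, 0, 0, 0, -0.18, 0, 0, 0, 0, 0, 0, -0.18, 0, 0, 0, 0, 0, 0, -0.18, 0, 0, 0, 0, 0, 0, -0.18, 0, 0, 0, 0, 0, 0, -0.18, 0],
)

```text
time_s: 19.18
eef_pos: [0.5164, -0.0273, 0.2184]
ee_rot: [-0.001, 0.993, -0.116, -0.004]
contact_force: [0.2, 0.1, -0.4]
opening: 0.0854
```

>>> carry_out(
  steps=[0, 0, 0, 0, 0, -0.18, 0, 0, 0, 0, 0, 0, -0.18, 0, 0, 0, 0, 0, 0, -0.18, 0, 0, 0, 0, 0, 0, -0.18, 0, 0, 0, 0, 0, 0, -0.18, 0],
)

```text
time_s: 19.8
eef_pos: [0.5164, -0.0273, 0.2183]
ee_rot: [-0.002, 0.945, 0.328, -0.003]
contact_force: [-0.2, 0.2, -0.2]
opening: 0.0855
```

>>> carry_out(
  steps=[0, 0, 0, 0, 0, -0.18, 0, 0, 0, 0, 0, 0, -0.18, 0, 0, 0, 0, 0, 0, -0.18, 0, 0, 0, 0, 0, 0, -0.18, 0, 0, 0, 0, 0, 0, -0.18, 0],
)

```text
time_s: 20.42
eef_pos: [0.5164, -0.0274, 0.2183]
ee_rot: [-0.003, 0.708, 0.706, -0.002]
contact_force: [0.4, 1.6, 0.2]
opening: 0.0854
```

>>> carry_out(
  steps=[0, 0, 0, 0, 0, -0.18, 0, 0, 0, 0, 0, 0, -0.18, 0, 0, 0, 0, 0, 0, -0.08, 0, 0, 0, 0, 0, 0, 0, 0],
)

```text
time_s: 20.92
eef_pos: [0.5164, -0.0274, 0.2183]
ee_rot: [-0.004, 0.54, 0.842, -0.001]
contact_force: [-0.1, -0.5, 0.0]
opening: 0.085
```

Run:
```python
from h import *
st();f=handle_top(); save(f,"w7.png",(100,100,460,420),1.8)
```

```text
t 20.925 p [ 0.5164 -0.0274  0.2183] psi 114.7 tilt [-0.008  0.002] F [-0.1 -0.5  0. ] M [-0.    0.05  0.  ] open 0.085 j [ 0.44  0.21 -0.51  1.68  0.1   1.29  0.34]
top over TCP 3996 [-0.0023  0.0071  0.0287]
```

View pics/w7.png

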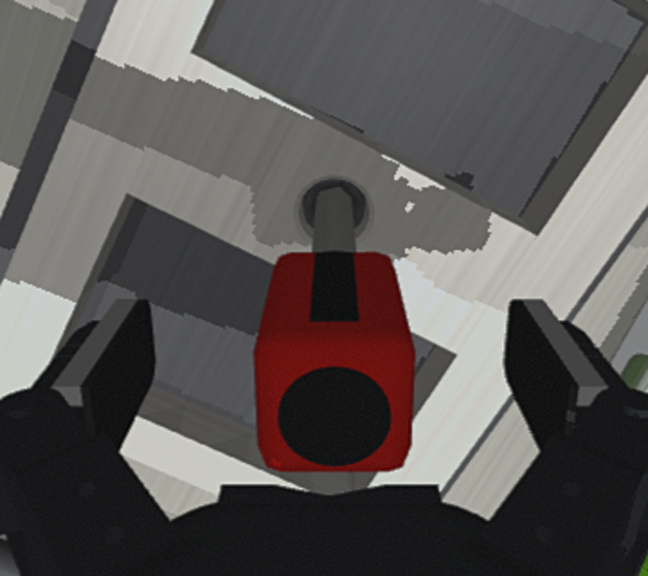

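The driver stands upright in the socket (recess at about (335,205)), its handle still square to the open jaws. Centring, then gripping again.

>>> carry_out(
  steps=[-1.2, 1, -1, -0.006, -0.005, 0, 0, 0, 0, 0, 0, 0, 0, 1, 0, 0, 0, 0, 0, 0, 1, 0, 0, 0, 0, 0, 0, 1, 0, 0, 0, 0, 0, 0, 1],
)

```text
time_s: 21.6
eef_pos: [0.518, -0.028, 0.2196]
ee_rot: [0.0, 0.54, 0.842, -0.0]
contact_force: [-0.5, -0.3, 1.2]
opening: 0.0312
```

>>> carry_out(
  steps=[0, 0, 0, 0, 0, 0, 1, 0, 0, 0, 0, 0, 0.15, 1, 0, 0, 0, 0, 0, 0.15, 1, 0, 0, 0, 0, 0, 0, 1],
)

```text
time_s: 22.1
eef_pos: [0.518, -0.028, 0.2196]
ee_rot: [0.0, 0.659, 0.752, -0.0]
contact_force: [-0.0, 0.1, 2.2]
opening: 0.0316
```

Run:
```python
from h import *
st()
```

```text
t 22.1 p [ 0.518  -0.028   0.2196] psi 97.6 tilt [ 0.0001 -0.0002] F [-0.   0.1  2.2] M [ 0.01  0.01 -0.07] open 0.0316 j [ 0.41  0.2  -0.48  1.68  0.1   1.28  0.04]
```

>>> carry_out(
  steps=[0, 0, 0, 0, 0, 0.15, 1, 0, 0, 0, 0, 0, 0.15, 1, 0, 0, 0, 0, 0, 0.15, 1, 0, 0, 0, 0, 0, 0, 1],
)

```text
time_s: 22.6
eef_pos: [0.518, -0.028, 0.2195]
ee_rot: [0.0, 0.809, 0.587, -0.0]
contact_force: [0.5, -0.1, 2.1]
opening: 0.0316
```

Run:
```python
from h import *
st()
```

```text
t 22.6 p [ 0.518  -0.028   0.2195] psi 72.0 tilt [-0.0001 -0.0002] F [ 0.5 -0.1  2.1] M [ 0.1   0.09 -0.1 ] open 0.0316 j [ 0.37  0.2  -0.43  1.68  0.09  1.28 -0.39]
```

>>> carry_out(
  steps=[0, 0, 0, 0, 0, 0.12, 1, 0, 0, 0, 0, 0, 0.12, 1, 0, 0, 0, 0, 0, 0, 1],
)

```text
time_s: 22.98
eef_pos: [0.518, -0.0279, 0.2195]
ee_rot: [-0.0, 0.873, 0.487, -0.0]
contact_force: [-0.7, 1.0, 3.1]
opening: 0.0313
```

Run:
```python
from h import *
st()
```

```text
t 22.975 p [ 0.518  -0.0279  0.2195] psi 58.3 tilt [-0. -0.] F [-0.7  1.   3.1] M [ 0.05  0.12 -0.11] open 0.0313 j [ 0.35  0.19 -0.41  1.68  0.08  1.28 -0.63]
```

>>> carry_out(
  steps=[0, 0, 0, 0, 0, 0.12, 1, 0, 0, 0, 0, 0, 0.12, 1, 0, 0, 0, 0, 0, 0, 1],
)

```text
time_s: 23.35
eef_pos: [0.518, -0.0279, 0.2195]
ee_rot: [0.0, 0.925, 0.379, 0.0]
contact_force: [0.4, 0.4, 2.6]
opening: 0.0316
```

Run:
```python
from h import *
st()
```

```text
t 23.35 p [ 0.518  -0.0279  0.2195] psi 44.5 tilt [ 0. -0.] F [0.4 0.4 2.6] M [ 0.11  0.03 -0.04] open 0.0316 j [ 0.33  0.19 -0.38  1.69  0.07  1.28 -0.86]
```

>>> carry_out(
  steps=[0, 0, 0, 0, 0, 0.12, 1, 0, 0, 0, 0, 0, 0.12, 1, 0, 0, 0, 0, 0, 0, 1],
)

```text
time_s: 23.72
eef_pos: [0.518, -0.028, 0.2195]
ee_rot: [0.0, 0.964, 0.266, 0.0]
contact_force: [-1.0, 0.6, 2.8]
opening: 0.0313
```

Run:
```python
from h import *
st()
```

```text
t 23.725 p [ 0.518  -0.028   0.2195] psi 30.8 tilt [ 0.0001 -0.0001] F [-1.   0.6  2.8] M [ 0.04 -0.04 -0.04] open 0.0313 j [ 0.31  0.19 -0.36  1.69  0.07  1.28 -1.1 ]
```

>>> carry_out(
  steps=[0, 0, 0, 0, 0, 0.1, 1, 0, 0, 0, 0, 0, 0.1, 1, 0, 0, 0, 0, 0, 0, 1],
)

```text
time_s: 24.1
eef_pos: [0.518, -0.0279, 0.2195]
ee_rot: [0.0, 0.986, 0.168, -0.0]
contact_force: [-0.0, -0.7, 2.4]
opening: 0.0315
```

Run:
```python
from h import *
st()
```

```text
t 24.1 p [ 0.518  -0.0279  0.2195] psi 19.4 tilt [-0.0001 -0.0001] F [-0.  -0.7  2.4] M [0.13 0.16 0.13] open 0.0315 j [ 0.29  0.19 -0.34  1.69  0.07  1.28 -1.3 ]
```

>>> carry_out(
  steps=[0, 0, 0, 0, 0, 0.1, 1, 0, 0, 0, 0, 0, 0.1, 1, 0, 0, 0, 0, 0, 0, 1],
)

```text
time_s: 24.48
eef_pos: [0.518, -0.0279, 0.2195]
ee_rot: [0.0, 0.998, 0.069, 0.0]
contact_force: [0.2, 0.2, 3.4]
opening: 0.0316
```

Run:
```python
from h import *
st();f=handle_top(); save(f,"w8.png",(160,120,400,400),2.1)
```

```text
t 24.475 p [ 0.518  -0.0279  0.2195] psi 7.9 tilt [ 0.     -0.0001] F [0.2 0.2 3.4] M [ 0.21  0.07 -0.06] open 0.0316 j [ 0.27  0.19 -0.32  1.69  0.06  1.28 -1.49]
top over TCP 3957 [0.0099 0.001  0.0275]
```

View pics/w8.png

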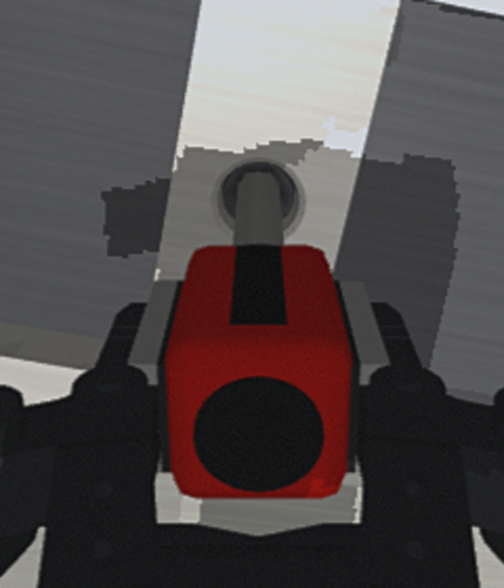

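The driver is straight, its shaft in the recess at (262,195). But 222° of turning on the floor with no clear stop doesn't fit the spec. I'll check whether it's really engaged: joint 7's effort, and a sideways push.

>>> carry_out(
  steps=[0, 2, 0, 0, 0, 0, 1, 0, 0, 0, 0, 0, 0, 1],
)

```text
time_s: 24.78
eef_pos: [0.5181, -0.0284, 0.2195]
ee_rot: [-0.001, 0.998, 0.068, -0.0]
contact_force: [-2.1, 5.0, 4.4]
opening: 0.0315
```

Run:
```python
from h import *
s=st(); print(np.round(s["joint_efforts"],3))
```

```text
t 24.775 p [ 0.5181 -0.0284  0.2195] psi 7.8 tilt [-0.0005  0.002 ] F [-2.1  5.   4.4] M [1.58 0.37 0.07] open 0.0315 j [ 0.28  0.19 -0.32  1.69  0.06  1.28 -1.49]
[ 2.7340e+00 -4.5488e+01  1.0120e+00 -3.4869e+01  2.1820e+00 -4.0600e-01
  1.8000e-02]
```

>>> carry_out(
  steps=[0, -2, 0, 0, 0, 0.15, 1, 0, 0, 0, 0, 0, 0.15, 1],
)

```text
time_s: 25.02
eef_pos: [0.518, -0.0279, 0.2195]
ee_rot: [0.0, 0.996, -0.085, 0.0]
contact_force: [-1.0, 1.5, 3.5]
opening: 0.032
```

Run:
```python
from h import *
s=st(); print(np.round(s["joint_efforts"],3))
```

```text
t 25.025 p [ 0.518  -0.0279  0.2195] psi -9.7 tilt [ 0.0001 -0.0001] F [-1.   1.5  3.5] M [ 0.43  0.02 -0.02] open 0.032 j [ 0.25  0.18 -0.29  1.69  0.06  1.28 -1.8 ]
[  1.229 -45.745  -1.408 -34.678   0.593  -0.064   2.449]
```

>>> carry_out(
  steps=[0, 0, 0, 0, 0, -0.15, 1, 0, 0, 0, 0, 0, -0.15, 1],
)

```text
time_s: 25.28
eef_pos: [0.518, -0.028, 0.2195]
ee_rot: [-0.0, 0.998, 0.07, -0.0]
contact_force: [-0.6, 1.4, 4.6]
opening: 0.0311
```

Run:
```python
from h import *
s=st(); print(np.round(s["joint_efforts"],3))
```

```text
t 25.275 p [ 0.518  -0.028   0.2195] psi 8.0 tilt [-0.  0.] F [-0.6  1.4  4.6] M [ 0.39  0.08 -0.15] open 0.0311 j [ 0.27  0.19 -0.32  1.69  0.06  1.28 -1.49]
[ -0.152 -45.69   -0.838 -34.679   0.565  -0.142  -2.511]
```

```bash
cat >> h.py <<'E'
def avg(n=8):
    m=[];e=[]
    for _ in range(n): robot.grab_frame("side"); s=robot.sense(); m.append(s["moment"][2]); e.append(s["joint_efforts"][6])
    print("t",s["time_s"],"Mz",round(np.mean(m),3),"+-",round(np.std(m)/n**.5,3),"e7",np.round(np.mean(e),3),"psi",round(psi(s),2))
E
echo
```

>>> carry_out(
  steps=[0, 0, 0, 0, 0, 0.15, 1, 0, 0, 0, 0, 0, 0.15, 1, 0, 0, 0, 0, 0, 0.1, 1, 0, 0, 0, 0, 0, 0, 1],
)

```text
time_s: 25.78
eef_pos: [0.518, -0.028, 0.2195]
ee_rot: [0.0, 0.991, -0.132, 0.0]
contact_force: [-0.1, 0.8, 3.2]
opening: 0.0312
```

Run:
```python
from h import *
avg()
```

```text
t 26.175 Mz 0.008 +- 0.008 e7 -0.026 psi -15.32
```

>>> carry_out(
  steps=[0, 0, 0, 0, 0, -0.15, 1, 0, 0, 0, 0, 0, -0.15, 1, 0, 0, 0, 0, 0, -0.15, 1, 0, 0, 0, 0, 0, 0, 1],
)

```text
time_s: 26.68
eef_pos: [0.518, -0.028, 0.2195]
ee_rot: [-0.0, 0.996, 0.091, -0.0]
contact_force: [-0.5, 1.8, 5.2]
opening: 0.0314
```

Run:
```python
from h import *
avg()
t=load("top"); im=t["img"]
# die yaw: fit edge of white die / pockets in world from the first top picture
pts=[]
for v in range(190,260):      # pocket edges bounding the web
    row=im[v].astype(int).sum(1); seg=row[365:405]
    a=np.nonzero(seg>400)[0]
    if len(a): pts.append((pt(t,365+a[0],v,.125),pt(t,365+a[-1],v,.125)))
P=np.array(pts)
for i in(0,1): print("web edge yaw",np.degrees(np.polyfit(P[:,i,0],P[:,i,1],1)[0]),"y",P[:,i,1].mean())
```

```text
t 27.075 Mz 0.027 +- 0.008 e7 0.066 psi 10.32
web edge yaw -3.3051429205332856 y 0.0007686100150928287
web edge yaw -3.504313546361255 y -0.05772849636572181
```

Static torque doesn't settle it. A test that will: lift clear, turn 30° out of line and probe. If the geometry is as I think, it must rest at TCP z of about 0.2317.

>>> carry_out(
  steps=[0, 0, -10, 0, 0, 0, 1, 0, 0, -10, 0, 0, 0.17, 1, 0, 0, 0, 0, 0, 0.17, 1, 0, 0, 0, 0, 0, 0.17, 1, 0, 0, 7, 0, 0, 0, 1],
)

```text
time_s: 27.7
eef_pos: [0.5177, -0.0284, 0.2322]
ee_rot: [0.0, 0.987, -0.163, -0.0]
contact_force: [0.7, 0.3, -2.8]
opening: 0.0317
```

>>> carry_out(
  steps=[0, 0, 1.5, 0, 0, 0, 1, 0, 0, 1.5, 0, 0, 0, 1, 0, 0, 0, 0, 0, 0, 1],
)

```text
time_s: 28.08
eef_pos: [0.5179, -0.028, 0.2293]
ee_rot: [0.0, 0.987, -0.163, -0.0]
contact_force: [0.6, 0.5, -1.8]
opening: 0.0311
```

>>> carry_out(
  steps=[0, 0, 1, 0, 0, 0, 1, 0, 0, 0, 0, 0, 0, 1],
)

```text
time_s: 28.32
eef_pos: [0.518, -0.0279, 0.2286]
ee_rot: [0.0, 0.987, -0.163, 0.0]
contact_force: [-0.2, -0.0, 0.9]
opening: 0.0313
```

Run:
```python
from h import *
st()
```

```text
t 28.325 p [ 0.518  -0.0279  0.2286] psi -18.8 tilt [ 0.0001 -0.    ] F [-0.2 -0.   0.9] M [ 0.18 -0.02  0.05] open 0.0313 j [ 0.24  0.18 -0.28  1.68  0.05  1.29 -1.95]
```

>>> carry_out(
  steps=[0, 0, 0.5, 0, 0, 0.1, 1, 0, 0, 0, 0, 0, 0.1, 1, 0, 0, 0, 0, 0, 0, 1],
)

```text
time_s: 28.7
eef_pos: [0.518, -0.0279, 0.228]
ee_rot: [0.0, 0.965, -0.261, -0.0]
contact_force: [0.1, 1.2, -0.5]
opening: 0.0317
```

>>> carry_out(
  steps=[0, 0, 0, 0, 0, 0.08, 1, 0, 0, 0, 0, 0, 0.08, 1, 0, 0, 0, 0, 0, 0, 1],
)

```text
time_s: 29.08
eef_pos: [0.518, -0.0279, 0.228]
ee_rot: [0.0, 0.942, -0.336, -0.0]
contact_force: [-0.4, 1.3, -0.2]
opening: 0.0314
```

>>> carry_out(
  steps=[0, 0, 0, 0, 0, 0.08, 1, 0, 0, 0, 0, 0, 0.08, 1, 0, 0, 0.5, 0, 0, 0, 1],
)

```text
time_s: 29.45
eef_pos: [0.5181, -0.028, 0.2277]
ee_rot: [0.0, 0.912, -0.41, 0.0]
contact_force: [-1.4, 1.2, 3.9]
opening: 0.0315
```

Run:
```python
from h import *
st()
```

```text
t 29.45 p [ 0.5181 -0.028   0.2277] psi -48.4 tilt [ 0.0002 -0.0002] F [-1.4  1.2  3.9] M [0.15 0.29 0.01] open 0.0315 j [ 0.2   0.18 -0.23  1.68  0.04  1.29 -2.46]
```

>>> carry_out(
  steps=[0, 0, 0, 0, 0, 0.07, 1, 0, 0, 0, 0, 0, 0, 1],
)

```text
time_s: 29.7
eef_pos: [0.518, -0.028, 0.2276]
ee_rot: [0.0, 0.897, -0.442, 0.0]
contact_force: [0.6, 0.8, 1.4]
opening: 0.0313
```

>>> carry_out(
  steps=[0, 0, 0, 0, 0, 0.07, 1, 0, 0, 0, 0, 0, 0, 1],
)

```text
time_s: 29.95
eef_pos: [0.518, -0.028, 0.2274]
ee_rot: [0.0, 0.881, -0.473, -0.0]
contact_force: [0.6, 0.6, -0.9]
opening: 0.0311
```

>>> carry_out(
  steps=[0, 0, 0, 0, 0, 0.07, 1, 0, 0, 0, 0, 0, 0, 1],
)

```text
time_s: 30.2
eef_pos: [0.5179, -0.028, 0.2272]
ee_rot: [0.0, 0.864, -0.503, -0.0]
contact_force: [0.9, 0.4, -1.8]
opening: 0.0314
```

>>> carry_out(
  steps=[0, 0, 0, 0, 0, 0.07, 1, 0, 0, 0, 0, 0, 0, 1],
)

```text
time_s: 30.45
eef_pos: [0.5179, -0.028, 0.2271]
ee_rot: [0.0, 0.846, -0.533, -0.0]
contact_force: [1.4, 0.9, -3.1]
opening: 0.0314
```

Run:
```python
from h import *
st()
```

```text
t 30.45 p [ 0.5179 -0.028   0.2271] psi -64.5 tilt [-0.0006 -0.0001] F [ 1.4  0.9 -3.1] M [ 0.16 -0.46  0.08] open 0.0314 j [ 0.18  0.17 -0.21  1.68  0.04  1.29 -2.74]
```

Run:
```python
from h import *
s=robot.sense(); f=handle_top(); K=np.array(f["K"]); Rm=np.array(f["rotation"])
# shaft profile: depth along points: print world z of pixels on column through the shaft
im=f["img"]
for v in range(150,330,6):
    p=pt(f,282,v); print(v,np.round(1000*(p-np.array(s["eef_pos"])),0),im[v,282],end=" | ")
sd=grab("side")
h=cv2.cvtColor(sd["img"],cv2.COLOR_RGB2HSV); m=((h[...,0]<8)|(h[...,0]>172))&(h[...,1]>130)&(h[...,2]>50)
vs,us=np.nonzero(m); P=np.array([pt(sd,u,v) for u,v in zip(us,vs)]); k=np.hypot(P[:,0]-.518,P[:,1]+.028)<.035; print("\nside handle z",k.sum(),np.percentile(P[k,2],[2,50,98]) if k.sum() else None)
```

```text
top over TCP 3958 [ 0.004  -0.0086  0.0273]
150 [  19.  -39. -126.] [96 97 99] | 156 [  17.  -35. -125.] [100 100 104] | 162 [  15.  -31. -119.] [81 80 78] | 168 [  15.  -30. -101.] [140 137 134] | 174 [  13.  -26. -102.] [140 137 133] | 180 [  11.  -22. -103.] [137 136 132] | 186 [   9.  -18. -103.] [139 137 132] | 192 [   7.  -15. -102.] [107 106 104] | 198 [   4.   -8. -113.] [39 40 40] | 204 [  4.  -8. -97.] [62 63 59] | 210 [  4.  -8. -84.] [63 63 61] | 216 [  4.  -8. -71.] [65 64 64] | 222 [  4.  -8. -60.] [64 65 62] | 228 [  4.  -8. -50.] [65 65 63] | 234 [  4.  -8. -38.] [67 67 65] | 240 [  8. -16. -11.] [20 18 19] | 246 [  8. -16.  -4.] [20 20 18] | 252 [  8. -15.   2.] [20 19 20] | 258 [  8. -15.   7.] [17 19 18] | 264 [  8. -16.  14.] [18 18 19] | 270 [  8. -16.  18.] [19 18 19] | 276 [  7. -15.  21.] [86 18 15] | 282 [  7. -15.  25.] [95 17 15] | 288 [  7. -14.  27.] [107  16  16] | 294 [  6. -12.  27.] [109  14  15] | 300 [  5. -10.  29.] [14 19 18] | 306 [ 4. -8. 28.] [19 21 21] | 312 [ 3. -7. 30.] [15 16 18] | 318 [ 2. -4. 29.] [18 18 19] | 324 [ 2. -3. 30.] [18 19 19] | 
side handle z 256 [0.2107054  0.24112863 0.2583715 ]
```

Handle top is at 0.255 and the die face at 0.125, so the tip is about 7 mm below the socket's mouth, with no axial load. It may be in line now, so I'll push down.

>>> carry_out(
  steps=[0, 0, 2, 0, 0, 0, 1, 0, 0, 2, 0, 0, 0, 1, 0, 0, 0, 0, 0, 0, 1],
)

```text
time_s: 30.92
eef_pos: [0.5179, -0.028, 0.2231]
ee_rot: [0.0, 0.845, -0.534, -0.0]
contact_force: [2.1, 0.1, -4.1]
opening: 0.0314
```

>>> carry_out(
  steps=[0, 0, 2, 0, 0, 0, 1, 0, 0, 2, 0, 0, 0, 1, 0, 0, 0, 0, 0, 0, 1],
)

```text
time_s: 31.3
eef_pos: [0.5179, -0.028, 0.2196]
ee_rot: [0.0, 0.845, -0.535, -0.0]
contact_force: [0.5, 0.3, 0.3]
opening: 0.0313
```

Run:
```python
from h import *
st()
```

```text
t 31.3 p [ 0.5179 -0.028   0.2196] psi -64.6 tilt [-0.0001 -0.0001] F [0.5 0.3 0.3] M [ 0.1  -0.1  -0.03] open 0.0313 j [ 0.18  0.18 -0.21  1.69  0.04  1.27 -2.74]
```

It dropped freely to 0.2196, the exact floor height, so it's in line and fully seated now. The earlier engagement was a wedged one. I'll re-grip 270° back and turn again from here, with torque readings.

>>> carry_out(
  steps=[0, 0, 0, 0, 0, 0, 0, 0, 0, 0, 0, 0, 0, 0, 0, 0, 0, 0, 0, 0, 0, 0, 0, 0, 0, 0, -0.18, 0, 0, 0, 0, 0, 0, -0.18, 0],
)

```text
time_s: 31.92
eef_pos: [0.5179, -0.028, 0.2194]
ee_rot: [0.0, 0.928, -0.372, -0.0]
contact_force: [0.3, -0.5, -0.0]
opening: 0.0854
```

>>> carry_out(
  steps=[0, 0, 0, 0, 0, -0.18, 0, 0, 0, 0, 0, 0, -0.18, 0, 0, 0, 0, 0, 0, -0.18, 0, 0, 0, 0, 0, 0, -0.18, 0, 0, 0, 0, 0, 0, -0.18, 0],
)

```text
time_s: 32.55
eef_pos: [0.5179, -0.0281, 0.2194]
ee_rot: [0.0, 0.998, 0.069, -0.0]
contact_force: [-0.2, 0.2, -0.1]
opening: 0.0857
```

>>> carry_out(
  steps=[0, 0, 0, 0, 0, -0.18, 0, 0, 0, 0, 0, 0, -0.18, 0, 0, 0, 0, 0, 0, -0.18, 0, 0, 0, 0, 0, 0, -0.18, 0, 0, 0, 0, 0, 0, -0.18, 0],
)

```text
time_s: 33.17
eef_pos: [0.5179, -0.0281, 0.2194]
ee_rot: [0.0, 0.868, 0.496, -0.0]
contact_force: [0.0, 0.5, -0.3]
opening: 0.0851
```

>>> carry_out(
  steps=[0, 0, 0, 0, 0, -0.18, 0, 0, 0, 0, 0, 0, -0.18, 0, 0, 0, 0, 0, 0, -0.18, 0, 0, 0, 0, 0, 0, -0.18, 0, 0, 0, 0, 0, 0, -0.18, 0],
)

```text
time_s: 33.8
eef_pos: [0.5179, -0.0281, 0.2194]
ee_rot: [-0.0, 0.566, 0.824, -0.0]
contact_force: [-0.3, 0.0, -0.7]
opening: 0.0853
```

>>> carry_out(
  steps=[0, 0, 0, 0, 0, -0.18, 0, 0, 0, 0, 0, 0, -0.18, 0, 0, 0, 0, 0, 0, -0.18, 0, 0, 0, 0, 0, 0, -0.18, 0, 0, 0, 0, 0, 0, -0.18, 0],
)

```text
time_s: 34.42
eef_pos: [0.5179, -0.0281, 0.2194]
ee_rot: [-0.0, 0.151, 0.988, -0.0]
contact_force: [-0.2, 0.2, 0.6]
opening: 0.0856
```

>>> carry_out(
  steps=[0, 0, 0, 0, 0, -0.18, 0, 0, 0, 0, 0, 0, -0.18, 0, 0, 0, 0, 0, 0, -0.18, 0, 0, 0, 0, 0, 0, -0.18, 0, 0, 0, 0, 0, 0, 0, 0],
)

```text
time_s: 35.05
eef_pos: [0.5179, -0.0281, 0.2194]
ee_rot: [-0.0, -0.203, 0.979, 0.0]
contact_force: [-0.1, 0.8, 0.7]
opening: 0.0854
```

```bash
cat >> h.py <<'E'
def handle_yaw():
    s=robot.sense(); f=grab("wrist"); h=cv2.cvtColor(f["img"],cv2.COLOR_RGB2HSV); m=((h[...,0]<8)|(h[...,0]>172))&(h[...,1]>130)&(h[...,2]>50)
    vs,us=np.nonzero(m); P=np.array([pt(f,u,v) for u,v in zip(us,vs)]); P=P[np.hypot(P[:,0]-.518,P[:,1]+.028)<.035]
    T=P[P[:,2]>np.percentile(P[:,2],98)-.005]; print("top z",np.median(T[:,2]),cv2.minAreaRect((T[:,:2]*1000).astype(np.float32)))
E
python3 - <<'E'
from h import *
st(); handle_yaw()
E
```

```text
t 35.05 p [ 0.5179 -0.0281  0.2194] psi -156.6 tilt [-0.0003 -0.    ] F [-0.1  0.8  0.7] M [-0.01  0.02 -0.03] open 0.0854 j [ 0.59  0.23 -0.69  1.67  0.15  1.29  1.85]
top z 0.24708752597790024 ((517.3010864257812, -28.871871948242188), (31.70989227294922, 31.158035278320312), 24.975542068481445)
```

>>> carry_out(
  steps=[0, 0, 0, 0, 0, -0.03, 1, 0, 0, 0, 0, 0, 0, 1, 0, 0, 0, 0, 0, 0, 1, 0, 0, 0, 0, 0, 0, 1, 0, 0, 0, 0, 0, 0, 1],
)

```text
time_s: 35.72
eef_pos: [0.518, -0.028, 0.2196]
ee_rot: [-0.0, -0.218, 0.976, -0.0]
contact_force: [-0.5, 0.4, 2.2]
opening: 0.0314
```

>>> carry_out(
  steps=[0, 0, 0, 0, 0, 0.17, 1, 0, 0, 0, 0, 0, 0.17, 1, 0, 0, 0, 0, 0, 0.17, 1, 0, 0, 0, 0, 0, 0.17, 1, 0, 0, 0, 0, 0, 0.17, 1],
)

```text
time_s: 36.35
eef_pos: [0.518, -0.0279, 0.2196]
ee_rot: [0.0, 0.206, 0.979, -0.0]
contact_force: [-0.8, -0.2, 3.0]
opening: 0.031
```

Run:
```python
from h import *
print(robot.sense()["joint_efforts"][6]); st(); avg(3)
```

```text
2.446005865931511
t 36.35 p [ 0.518  -0.0279  0.2196] psi 156.2 tilt [-0.     -0.0003] F [-0.8 -0.2  3. ] M [-0.01  0.2   0.33] open 0.031 j [ 0.5   0.22 -0.59  1.68  0.13  1.28  1.04]
t 36.5 Mz -0.073 +- 0.002 e7 -0.412 psi 156.68
```

>>> carry_out(
  steps=[0, 0, 0, 0, 0, 0.17, 1, 0, 0, 0, 0, 0, 0.17, 1, 0, 0, 0, 0, 0, 0.17, 1, 0, 0, 0, 0, 0, 0.17, 1, 0, 0, 0, 0, 0, 0.17, 1],
)

```text
time_s: 37.12
eef_pos: [0.518, -0.0279, 0.2196]
ee_rot: [0.0, 0.589, 0.808, -0.0]
contact_force: [-0.0, -0.4, 2.8]
opening: 0.0318
```

Run:
```python
from h import *
print(robot.sense()["joint_efforts"][6]); st(); avg(3)
```

```text
2.4383340775966644
t 37.125 p [ 0.518  -0.0279  0.2196] psi 107.8 tilt [ 0.     -0.0001] F [-0.  -0.4  2.8] M [0.01 0.25 0.28] open 0.0318 j [ 0.42  0.2  -0.5   1.68  0.1   1.28  0.22]
t 37.275 Mz 0.001 +- 0.029 e7 -0.536 psi 108.15
```

>>> carry_out(
  steps=[0, 0, 0, 0, 0, 0.15, 1, 0, 0, 0, 0, 0, 0.15, 1, 0, 0, 0, 0, 0, 0.15, 1],
)

```text
time_s: 37.65
eef_pos: [0.518, -0.0279, 0.2195]
ee_rot: [-0.0, 0.754, 0.657, 0.0]
contact_force: [-0.9, 0.7, 2.4]
opening: 0.0315
```

Run:
```python
from h import *
st()
```

```text
t 37.65 p [ 0.518  -0.0279  0.2195] psi 82.2 tilt [-0.  0.] F [-0.9  0.7  2.4] M [0.1  0.22 0.06] open 0.0315 j [ 0.38  0.2  -0.45  1.68  0.09  1.28 -0.22]
```

>>> carry_out(
  steps=[0, 0, 0, 0, 0, 0.15, 1, 0, 0, 0, 0, 0, 0.15, 1, 0, 0, 0, 0, 0, 0.15, 1],
)

```text
time_s: 38.02
eef_pos: [0.518, -0.0279, 0.2195]
ee_rot: [-0.0, 0.881, 0.472, 0.0]
contact_force: [-0.3, -0.1, 3.4]
opening: 0.0314
```

Run:
```python
from h import *
st()
```

```text
t 38.025 p [ 0.518  -0.0279  0.2195] psi 56.4 tilt [0.0001 0.0001] F [-0.3 -0.1  3.4] M [0.14 0.19 0.05] open 0.0314 j [ 0.34  0.19 -0.4   1.68  0.08  1.28 -0.66]
```

>>> carry_out(
  steps=[0, 0, 0, 0, 0, 0.15, 1, 0, 0, 0, 0, 0, 0.15, 1, 0, 0, 0, 0, 0, 0.15, 1],
)

```text
time_s: 38.4
eef_pos: [0.518, -0.0279, 0.2195]
ee_rot: [0.0, 0.965, 0.264, 0.0]
contact_force: [-0.7, -0.1, 2.9]
opening: 0.0312
```

Run:
```python
from h import *
st()
```

```text
t 38.4 p [ 0.518  -0.0279  0.2195] psi 30.6 tilt [ 0.0001 -0.    ] F [-0.7 -0.1  2.9] M [0.14 0.1  0.17] open 0.0312 j [ 0.31  0.19 -0.36  1.69  0.07  1.28 -1.1 ]
```

>>> carry_out(
  steps=[0, 0, 0, 0, 0, 0.12, 1, 0, 0, 0, 0, 0, 0.12, 1, 0, 0, 0, 0, 0, 0.12, 1, 0, 0, 0, 0, 0, 0, 1],
)

```text
time_s: 38.9
eef_pos: [0.5181, -0.028, 0.2195]
ee_rot: [0.0, 0.996, 0.089, 0.0]
contact_force: [1.3, 0.0, 2.2]
opening: 0.0312
```

Run:
```python
from h import *
st()
```

```text
t 38.9 p [ 0.5181 -0.028   0.2195] psi 10.2 tilt [ 0.0002 -0.0001] F [1.3 0.  2.2] M [ 0.04 -0.   -0.05] open 0.0312 j [ 0.28  0.19 -0.32  1.69  0.06  1.28 -1.45]
```

>>> carry_out(
  steps=[0, 0, 0, 0, 0, 0.12, 1, 0, 0, 0, 0, 0, 0.12, 1, 0, 0, 0, 0, 0, 0.12, 1, 0, 0, 0, 0, 0, 0, 1],
)

```text
time_s: 39.4
eef_pos: [0.5181, -0.0279, 0.2195]
ee_rot: [0.0, 0.996, -0.091, 0.0]
contact_force: [-0.2, -0.1, 3.5]
opening: 0.0314
```

Run:
```python
from h import *
st()
```

```text
t 39.4 p [ 0.5181 -0.0279  0.2195] psi -10.4 tilt [ 0.0002 -0.0001] F [-0.2 -0.1  3.5] M [0.08 0.05 0.06] open 0.0314 j [ 0.25  0.18 -0.29  1.69  0.06  1.28 -1.81]
```

Another full turn without a stop. A discriminating test: lift straight out and lower again at the same angle. If the screw follows the driver it will drop freely. If it's held at its stop and the hex is slipping past, the tip will rest on the lead-in.

>>> carry_out(
  steps=[0, 0, -10, 0, 0, 0, 1, 0, 0, -10, 0, 0, 0, 1, 0, 0, 0, 0, 0, 0, 1, 0, 0, 8, 0, 0, 0, 1, 0, 0, 0, 0, 0, 0, 1],
)

```text
time_s: 40.02
eef_pos: [0.5174, -0.028, 0.2307]
ee_rot: [0.0, 0.996, -0.094, -0.001]
contact_force: [-0.4, 0.0, -3.4]
opening: 0.0316
```

>>> carry_out(
  steps=[0, 0, 2, 0, 0, 0, 1, 0, 0, 2, 0, 0, 0, 1, 0, 0, 0, 0, 0, 0, 1],
)

```text
time_s: 40.4
eef_pos: [0.5175, -0.0279, 0.2272]
ee_rot: [0.0, 0.996, -0.094, -0.001]
contact_force: [-2.8, 0.1, 1.1]
opening: 0.0313
```

Run:
```python
from h import *
st()
```

```text
t 40.4 p [ 0.5175 -0.0279  0.2272] psi -10.8 tilt [-0.0012 -0.    ] F [-2.8  0.1  1.1] M [0.13 1.18 0.04] open 0.0313 j [ 0.25  0.18 -0.29  1.68  0.05  1.29 -1.81]
```

>>> carry_out(
  steps=[0, 0, 2, 0, 0, 0, 1, 0, 0, 0, 0, 0, 0, 1, 0, 0, 0, 0, 0, 0, 1],
)

```text
time_s: 40.78
eef_pos: [0.5177, -0.028, 0.2256]
ee_rot: [0.0, 0.996, -0.094, -0.0]
contact_force: [-4.7, -0.4, 5.8]
opening: 0.0309
```

Run:
```python
from h import *
st()
```

```text
t 40.775 p [ 0.5177 -0.028   0.2256] psi -10.8 tilt [-0.0007 -0.0002] F [-4.7 -0.4  5.8] M [0.14 1.65 0.06] open 0.0309 j [ 0.25  0.18 -0.29  1.68  0.05  1.29 -1.81]
```

>>> carry_out(
  steps=[0, 0, -1.5, 0, 0, 0, 1, 0, 0, 0, 0, 0, 0.1, 1, 0, 0, 0, 0, 0, 0, 1],
)

```text
time_s: 41.15
eef_pos: [0.5174, -0.0279, 0.2259]
ee_rot: [0.0, 0.99, -0.143, -0.001]
contact_force: [-2.6, 1.3, -7.1]
opening: 0.0313
```

>>> carry_out(
  steps=[0, 0, 0, 0, 0, 0.1, 1, 0, 0, 0, 0, 0, 0, 1],
)

```text
time_s: 41.4
eef_pos: [0.5174, -0.0278, 0.2261]
ee_rot: [0.0, 0.981, -0.192, -0.001]
contact_force: [-3.5, 1.1, -7.4]
opening: 0.0313
```

>>> carry_out(
  steps=[0, 0, 0, 0, 0, 0.1, 1, 0, 0, 0, 0, 0, 0, 1],
)

```text
time_s: 41.65
eef_pos: [0.5175, -0.0278, 0.2262]
ee_rot: [0.0, 0.971, -0.24, -0.001]
contact_force: [-2.3, 0.6, -9.3]
opening: 0.0314
```

>>> carry_out(
  steps=[0, 0, 0, 0, 0, 0.1, 1, 0, 0, 0, 0, 0, 0, 1],
)

```text
time_s: 41.9
eef_pos: [0.5176, -0.0278, 0.2265]
ee_rot: [0.0, 0.958, -0.288, -0.001]
contact_force: [-3.7, 1.7, -8.2]
opening: 0.0322
```

Run:
```python
from h import *
st()
```

```text
t 41.9 p [ 0.5176 -0.0278  0.2265] psi -33.5 tilt [-0.0013  0.0002] F [-3.7  1.7 -8.2] M [ 0.65  1.03 -0.05] open 0.0322 j [ 0.22  0.18 -0.25  1.68  0.05  1.29 -2.2 ]
```

Axially it's jammed now, neither free nor resting. I'll lift out, step aside and look at the hex itself, comparing its phase numerically with the first rectified picture.

>>> carry_out(
  steps=[0, 0, -8, 0, 0, 0, 1, 0, 0, -10, 0, 0, 0, 1, 0, 0, -9, 0, 0, 0, 1, 0, 38, 0, 0, 0, 0, 1, 0, 0, 0, 0, 0, 0, 1],
)

```text
time_s: 42.52
eef_pos: [0.4964, -0.0629, 0.2553]
ee_rot: [0.001, 0.956, -0.292, 0.001]
contact_force: [-0.0, 0.3, -2.7]
opening: 0.0315
```

```bash
cat >> h.py <<'E'
def hexview(name,P=np.array([.51806,-.0284]),z=.117):
    f=grab("wrist"); n=600; L=.036
    yy,xx=np.mgrid[0:n,0:n]; X=P[0]+L*(.5-yy/n); Y=P[1]+L*(.5-xx/n)
    W=np.stack([X,Y,np.full_like(X,z)],-1)-f["eye"]; c=W@np.array(f["rotation"])@np.array(f["K"]).T
    m=(c[...,:2]/c[...,2:]).astype(np.float32); o=cv2.remap(f["img"],m[...,0],m[...,1],cv2.INTER_CUBIC)
    g=cv2.cvtColor(o,cv2.COLOR_RGB2GRAY).astype(float); hi=min(90,np.percentile(g,60)+15); g=np.clip((g-g.min())/(hi-g.min()),0,1)**.6*255
    cv2.imwrite("pics/"+name,g.astype(np.uint8)); return g.astype(np.uint8)
def phase(g,c):
    a=np.radians(np.arange(0,360,1)); b=None
    for r in range(105,170,10):
        v=np.array([g[int(c[1]-r*np.cos(t)),int(c[0]-r*np.sin(t))] for t in a],float)
        k=np.sum((v-v.mean())*np.exp(-6j*a)); print(r,"dark corner angle",round(np.degrees(np.angle(-k))/-6%60,1),"amp",round(abs(k)/180,1))
E
python3 - <<'E'
from h import *
st(); g=hexview("w9.png"); phase(g,(300,300)); print("ref w2 (corners read at -9.5=50.5)"); phase(cv2.imread("pics/w2.png",0),(302,303))
E
```

```text
t 42.525 p [ 0.4964 -0.0629  0.2553] psi -33.9 tilt [ 0.0017 -0.0021] F [-0.   0.3 -2.7] M [ 0.01 -0.04 -0.03] open 0.0315 j [ 0.27  0.12 -0.23  1.68  0.03  1.34 -2.13]
105 dark corner angle 37.1 amp 6.7
115 dark corner angle 33.3 amp 4.1
125 dark corner angle 21.0 amp 2.2
135 dark corner angle 32.7 amp 2.5
145 dark corner angle 27.0 amp 4.0
155 dark corner angle 32.4 amp 9.6
165 dark corner angle 38.7 amp 10.3
ref w2 (corners read at -9.5=50.5)
105 dark corner angle 25.1 amp 2.6
115 dark corner angle 29.3 amp 3.7
125 dark corner angle 48.0 amp 9.2
135 dark corner angle 49.5 amp 18.1
145 dark corner angle 48.6 amp 17.5
155 dark corner angle 48.1 amp 15.7
165 dark corner angle 48.7 amp 13.6
```

View pics/w9.png

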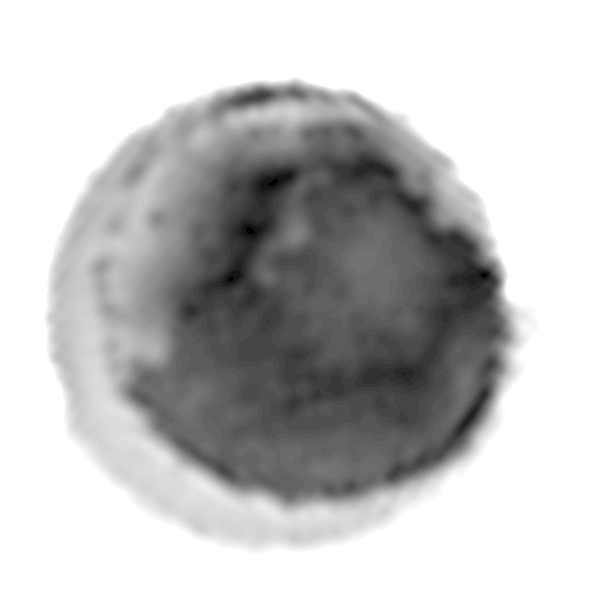

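The picture is dim (shadowed), but the flank at (280,180)–(190,300), the one at (380,160)–(490,275) and the lower edge at (300,390)–(420,375) put the hex's flats near 5° ± 8°, against 18.6° at the start. That matches the predicted stop (sealer yaw -3.4° - 229.2° gives 7.4° mod 60). It suggests the screw is at its stop and the driver has been slipping past it. I'll check by inserting in line at psi ≈ 8° (should fall freely), then turning in small steps and watching the static torque.

>>> carry_out(
  steps=[0, -38, 0, 0, 0, 0, 1, 0, 0, 0, 0, 0, -0.185, 1, 0, 0, 0, 0, 0, -0.185, 1, 0, 0, 0, 0, 0, -0.185, 1, 0, 0, 5, 0, 0, -0.185, 1],
)

```text
time_s: 43.2
eef_pos: [0.5189, -0.0272, 0.2499]
ee_rot: [0.0, 0.997, 0.08, 0.001]
contact_force: [-0.1, -0.2, -2.6]
opening: 0.0313
```

Run:
```python
from h import *
st(); plan([.518,-.028,.231],8,2,1)
```

```text
t 43.2 p [ 0.5189 -0.0272  0.2499] psi 9.1 tilt [0.002  0.0001] F [-0.1 -0.2 -2.6] M [-0.02  0.11  0.03] open 0.0313 j [ 0.27  0.17 -0.32  1.64  0.05  1.34 -1.47]
-0.5,0.3,9.5,0.000,-0.001,0.010,1
-0.5,0.3,9.5,0.000,-0.001,0.010,1
```

>>> carry_out(
  steps=[-0.5, 0.5, 9, 0, -0.002, 0, 1, -0.4, 0.3, 9, 0, 0, 0, 1, 0, 0, 0, 0, 0, 0, 1],
)

```text
time_s: 43.58
eef_pos: [0.5168, -0.0287, 0.2299]
ee_rot: [-0.0, 0.997, 0.075, -0.002]
contact_force: [0.5, -0.1, -2.9]
opening: 0.0317
```

>>> carry_out(
  steps=[0, 0, 3, 0, 0, 0, 1, 0, 0, 2, 0, 0, 0, 1, 0, 0, 0, 0, 0, 0, 1],
)

```text
time_s: 43.95
eef_pos: [0.5171, -0.0288, 0.2258]
ee_rot: [0.0, 0.997, 0.076, -0.001]
contact_force: [-0.0, 0.6, -3.2]
opening: 0.0315
```

Run:
```python
from h import *
st()
```

```text
t 43.95 p [ 0.5171 -0.0288  0.2258] psi 8.7 tilt [-0.0023 -0.0003] F [-0.   0.6 -3.2] M [ 0.27  0.04 -0.06] open 0.0315 j [ 0.27  0.18 -0.32  1.68  0.06  1.29 -1.47]
```

It fell in freely at the predicted angle. Seating it, then turning clockwise in small steps while reading the torque.

>>> carry_out(
  steps=[0.6, -0.7, 3, 0, 0.002, 0, 1, 0, 0, 2.5, 0, 0, 0, 1, 0, 0, 0, 0, 0, 0.1, 1, 0, 0, 0, 0, 0, 0, 1],
)

```text
time_s: 44.45
eef_pos: [0.5174, -0.0282, 0.2201]
ee_rot: [0.0, 1.0, 0.026, -0.0]
contact_force: [-0.8, 0.8, -2.9]
opening: 0.0311
```

Run:
```python
from h import *
st(); avg(4)
```

```text
t 44.45 p [ 0.5174 -0.0282  0.2201] psi 3.0 tilt [-0.0009 -0.0002] F [-0.8  0.8 -2.9] M [0.02 0.37 0.02] open 0.0311 j [ 0.26  0.19 -0.31  1.69  0.06  1.28 -1.57]
t 44.65 Mz 0.007 +- 0.006 e7 -0.138 psi 3.05
```

>>> carry_out(
  steps=[0, 0, 0, 0, 0, 0.08, 1, 0, 0, 0, 0, 0, 0, 1],
)

```text
time_s: 44.9
eef_pos: [0.5173, -0.0281, 0.2203]
ee_rot: [0.0, 1.0, -0.013, -0.0]
contact_force: [-1.8, 0.0, -2.6]
opening: 0.0314
```

Run:
```python
from h import *
st(); avg(4)
```

```text
t 44.9 p [ 0.5173 -0.0281  0.2203] psi -1.5 tilt [-0.0009 -0.0001] F [-1.8  0.  -2.6] M [0.08 0.82 0.04] open 0.0314 j [ 0.26  0.18 -0.3   1.69  0.06  1.28 -1.65]
t 45.1 Mz -0.004 +- 0.012 e7 -0.101 psi -1.53
```

>>> carry_out(
  steps=[0, 0, 0, 0, 0, 0.08, 1, 0, 0, 0, 0, 0, 0, 1],
)

```text
time_s: 45.35
eef_pos: [0.5174, -0.028, 0.2203]
ee_rot: [0.0, 0.999, -0.053, -0.0]
contact_force: [-4.3, 0.9, -3.7]
opening: 0.0311
```

Run:
```python
from h import *
st(); avg(4)
```

```text
t 45.35 p [ 0.5174 -0.028   0.2203] psi -6.1 tilt [-0.0008 -0.    ] F [-4.3  0.9 -3.7] M [0.24 1.08 0.07] open 0.0311 j [ 0.25  0.18 -0.29  1.69  0.06  1.28 -1.73]
t 45.55 Mz 0.046 +- 0.022 e7 -0.146 psi -6.1
```

>>> carry_out(
  steps=[0, 0, 0, 0, 0, 0.08, 1, 0, 0, 0, 0, 0, 0, 1],
)

```text
time_s: 45.8
eef_pos: [0.5174, -0.028, 0.2203]
ee_rot: [0.0, 0.996, -0.093, -0.0]
contact_force: [-4.3, 1.6, -4.0]
opening: 0.0313
```

Run:
```python
from h import *
st(); avg(4)
```

```text
t 45.8 p [ 0.5174 -0.028   0.2203] psi -10.7 tilt [-0.0007  0.    ] F [-4.3  1.6 -4. ] M [0.36 1.17 0.08] open 0.0313 j [ 0.24  0.18 -0.29  1.69  0.05  1.28 -1.81]
t 46.0 Mz 0.091 +- 0.006 e7 -0.199 psi -10.69
```

>>> carry_out(
  steps=[0, 0, 0, 0, 0, 0.1, 1, 0, 0, 0, 0, 0, 0, 1],
)

```text
time_s: 46.25
eef_pos: [0.5175, -0.028, 0.2203]
ee_rot: [-0.0, 0.99, -0.143, -0.0]
contact_force: [-3.8, 1.7, -4.4]
opening: 0.0309
```

Run:
```python
from h import *
st(); avg(4)
```

```text
t 46.25 p [ 0.5175 -0.028   0.2203] psi -16.4 tilt [-0.0005  0.0001] F [-3.8  1.7 -4.4] M [0.57 1.22 0.07] open 0.0309 j [ 0.24  0.18 -0.28  1.69  0.05  1.28 -1.91]
t 46.45 Mz 0.03 +- 0.009 e7 -0.152 psi -16.41
```

>>> carry_out(
  steps=[0, 0, 0, 0, 0, 0.1, 1, 0, 0, 0, 0, 0, 0, 1],
)

```text
time_s: 46.7
eef_pos: [0.5175, -0.028, 0.2203]
ee_rot: [-0.0, 0.981, -0.192, -0.0]
contact_force: [-4.5, 2.4, -3.2]
opening: 0.0314
```

Run:
```python
from h import *
st(); avg(4)
```

```text
t 46.7 p [ 0.5175 -0.028   0.2203] psi -22.2 tilt [-0.0004  0.0001] F [-4.5  2.4 -3.2] M [0.81 1.25 0.01] open 0.0314 j [ 0.23  0.18 -0.27  1.69  0.05  1.28 -2.01]
t 46.9 Mz 0.022 +- 0.017 e7 -0.136 psi -22.13
```

Torque peaked at about 0.09 N m, which is just the screw's friction, so this alone isn't conclusive. Sharper test: turn on to about -37°, back 8° to mid-play, lift and lower. A free fall means the screw follows. A rest at 0.229 means it's at the stop and slipping.

>>> carry_out(
  steps=[0, 0, 0, 0, 0, 0.13, 1, 0, 0, 0, 0, 0, 0.13, 1, 0, 0, 0, 0, 0, -0.14, 1, 0, 0, -10, 0, 0, 0, 1, 0, 0, -10, 0, 0, 0, 1],
)

```text
time_s: 47.52
eef_pos: [0.5188, -0.0289, 0.2421]
ee_rot: [0.0, 0.968, -0.253, 0.002]
contact_force: [1.2, -0.7, -2.4]
opening: 0.0314
```

>>> carry_out(
  steps=[0, 0, 0, 0, 0, 0, 1, 0.7, 0, 9, 0, 0, 0, 1, 0, 0, 3, 0, 0, 0, 1, 0, 0, 2, 0, 0, 0, 1, 0, 0, 0, 0, 0, 0, 1],
)

```text
time_s: 48.15
eef_pos: [0.5179, -0.0281, 0.2259]
ee_rot: [-0.0, 0.968, -0.251, -0.001]
contact_force: [-1.3, 2.4, -1.6]
opening: 0.0313
```

Run:
```python
from h import *
st()
```

```text
t 48.15 p [ 0.5179 -0.0281  0.2259] psi -29.1 tilt [-0.0011  0.0004] F [-1.3  2.4 -1.6] M [ 0.69  0.47 -0.06] open 0.0313 j [ 0.22  0.18 -0.26  1.68  0.05  1.29 -2.13]
```

Nearly free again (1 N), so feel alone doesn't decide it. I'll measure the hex phase under the same viewing pose as the first good picture (psi 99, standing off), numerically.

>>> carry_out(
  steps=[0, 0, -13, 0, 0, 0, 1, 0, 0, -14, 0, 0, 0, 1, 14.5, 36.5, 0, 0, 0, -0.186, 1, 0, 0, 0, 0, 0, -0.186, 1, 0, 0, 0, 0, 0, -0.186, 1],
)

```text
time_s: 48.78
eef_pos: [0.5134, -0.0686, 0.2547]
ee_rot: [0.0, 1.0, 0.027, 0.001]
contact_force: [0.1, -0.4, -3.5]
opening: 0.0314
```

>>> carry_out(
  steps=[0, 0, 0, 0, 0, -0.186, 1, 0, 0, 0, 0, 0, -0.186, 1, 0, 0, 0, 0, 0, -0.186, 1, 0, 0, 0, 0, 0, -0.186, 1, 0, 0, 0, 0, 0, -0.186, 1],
)

```text
time_s: 49.4
eef_pos: [0.5135, -0.068, 0.2546]
ee_rot: [0.001, 0.881, 0.473, 0.0]
contact_force: [-0.4, -0.6, -3.3]
opening: 0.0317
```

>>> carry_out(
  steps=[0, 0, 0, 0, 0, -0.186, 1, 0, 0, 0, 0, 0, -0.186, 1, 0, 0, 0, 0, 0, -0.186, 1, 0, 0, 0, 0, 0, -0.186, 1, 0, 0, 0, 0, 0, 0, 1],
)

```text
time_s: 50.02
eef_pos: [0.5135, -0.0679, 0.2544]
ee_rot: [0.001, 0.652, 0.759, 0.0]
contact_force: [-0.3, -0.5, -2.8]
opening: 0.0319
```

Run:
```python
from h import *
st(); g=hexview("w10.png")
for c in((300,300),(302,303),(306,306),(296,300)): print(c); phase(g,c)
```

```text
t 50.025 p [ 0.5135 -0.0679  0.2544] psi 98.7 tilt [ 0.001  -0.0007] F [-0.3 -0.5 -2.8] M [-0.04  0.    0.03] open 0.0319 j [ 0.43  0.17 -0.41  1.63  0.07  1.35  0.16]
(300, 300)
105 dark corner angle 23.7 amp 2.4
115 dark corner angle 39.7 amp 3.2
125 dark corner angle 45.8 amp 7.4
135 dark corner angle 46.3 amp 18.6
145 dark corner angle 45.9 amp 19.2
155 dark corner angle 46.8 amp 13.2
165 dark corner angle 49.8 amp 13.4
(302, 303)
105 dark corner angle 24.4 amp 2.2
115 dark corner angle 39.3 amp 2.1
125 dark corner angle 46.8 amp 8.2
135 dark corner angle 46.0 amp 17.0
145 dark corner angle 45.9 amp 18.7
155 dark corner angle 46.0 amp 13.5
165 dark corner angle 49.5 amp 12.7
(306, 306)
105 dark corner angle 32.7 amp 1.8
115 dark corner angle 45.6 amp 3.0
125 dark corner angle 46.1 amp 9.0
135 dark corner angle 45.3 amp 12.2
145 dark corner angle 46.2 amp 16.7
155 dark corner angle 46.2 amp 13.6
165 dark corner angle 48.4 amp 11.3
(296, 300)
105 dark corner angle 17.4 amp 5.4
115 dark corner angle 32.5 amp 3.5
125 dark corner angle 45.2 amp 8.3
135 dark corner angle 46.4 amp 20.9
145 dark corner angle 46.1 amp 20.2
155 dark corner angle 47.2 amp 13.8
165 dark corner angle 48.7 amp 13.7
```

The phase is clear now: corners at 46.0°, against 48.6° at the start, so the screw has turned by 2.6° + 60°·k. In the first pass it was carried round under load without the driver dropping in, and the driver only fell in after slipping from about 76° to 52°. That gives k = 3, or 182.6° (3.19 rad) up to the stop, with a start of 0.81, which is in range. Since then the hex hasn't moved under any turning. One last seated, pressed clockwise turn to be sure, and then home.

>>> carry_out(
  steps=[0, 0, 0, 0, 0, 0.17, 1, 0, 0, 0, 0, 0, 0.17, 1, 0, 0, 0, 0, 0, 0, 1],
)

```text
time_s: 50.45
eef_pos: [0.5133, -0.0676, 0.2538]
ee_rot: [0.0, 0.771, 0.637, -0.0]
contact_force: [-0.6, 0.2, -3.6]
opening: 0.031
```

Run:
```python
from h import *
st(); plan([.518,-.028,.25],79,1,1); plan([.518,-.028,.23],79,2,1)
```

```text
t 50.45 p [ 0.5133 -0.0676  0.2538] psi 79.1 tilt [ 0.0003 -0.0004] F [-0.6  0.2 -3.6] M [-0.02 -0.02 -0.06] open 0.031 j [ 0.4   0.17 -0.38  1.63  0.06  1.35 -0.17]
39.8,-2.8,3.8,0.000,0.000,0.002,1
19.9,-1.4,11.9,0.000,0.000,0.001,1
19.9,-1.4,11.9,0.000,0.000,0.001,1
```

>>> carry_out(
  steps=[39.8, -2.8, 2, 0, 0, 0, 1, 0, 0, 0, 0, 0, 0, 1, 0, 0, 12, 0, 0, 0, 1, 0, 0, 10, 0, 0, 0, 1, 0, 0, 5, 0, 0, 0, 1],
)

```text
time_s: 51.08
eef_pos: [0.5176, -0.0285, 0.2234]
ee_rot: [-0.0, 0.77, 0.638, -0.0]
contact_force: [0.1, 0.3, -2.1]
opening: 0.0312
```

>>> carry_out(
  steps=[0, 0, 5, 0, 0, 0, 1, 0, 0, 1.5, 0, 0, 0, 1, 0, 0, 0, 0, 0, 0, 1],
)

```text
time_s: 51.45
eef_pos: [0.5179, -0.0281, 0.2196]
ee_rot: [0.001, 0.77, 0.638, 0.0]
contact_force: [-5.8, -0.1, 10.9]
opening: 0.0314
```

>>> carry_out(
  steps=[0, 0, 0, 0, 0, 0.1, 1, 0, 0, 0, 0, 0, 0.1, 1, 0, 0, 0, 0, 0, 0.1, 1],
)

```text
time_s: 51.82
eef_pos: [0.518, -0.0281, 0.2196]
ee_rot: [0.001, 0.858, 0.514, 0.0]
contact_force: [-4.5, 0.7, 10.1]
opening: 0.031
```

Run:
```python
from h import *
st(); avg(3)
```

```text
t 51.825 p [ 0.518  -0.0281  0.2196] psi 61.9 tilt [ 0.0013 -0.0009] F [-4.5  0.7 10.1] M [-0.07  1.25  0.11] open 0.031 j [ 0.32  0.19 -0.38  1.69  0.07  1.28 -0.56]
t 51.975 Mz -0.02 +- 0.021 e7 -0.281 psi 62.04
```

>>> carry_out(
  steps=[0, 0, 0, 0, 0, 0.17, 1, 0, 0, 0, 0, 0, 0.17, 1, 0, 0, 0, 0, 0, 0.17, 1, 0, 0, 0, 0, 0, 0.17, 1, 0, 0, 0, 0, 0, 0.17, 1],
)

```text
time_s: 52.6
eef_pos: [0.518, -0.028, 0.2195]
ee_rot: [0.0, 0.994, 0.114, 0.001]
contact_force: [-2.8, 0.1, 9.1]
opening: 0.0315
```

Run:
```python
from h import *
st()
```

```text
t 52.6 p [ 0.518  -0.028   0.2195] psi 13.1 tilt [ 0.0014 -0.0005] F [-2.8  0.1  9.1] M [0.06 1.08 0.02] open 0.0315 j [ 0.25  0.18 -0.3   1.69  0.06  1.27 -1.4 ]
```

>>> carry_out(
  steps=[0, 0, 0, 0, 0, 0.17, 1, 0, 0, 0, 0, 0, 0.17, 1, 0, 0, 0, 0, 0, 0.17, 1, 0, 0, 0, 0, 0, 0.17, 1, 0, 0, 0, 0, 0, 0.17, 1],
)

```text
time_s: 53.22
eef_pos: [0.5179, -0.0279, 0.2196]
ee_rot: [0.0, 0.952, -0.306, 0.001]
contact_force: [-4.2, 0.1, 9.9]
opening: 0.0313
```

>>> carry_out(
  steps=[0, 0, -10, 0, 0, 0, 1, 0, 0, -15, 0, 0, 0, 1, 0, 0, -30, 0, 0, 0, 1, 0, 0, -25, 0, 0, 0, 1],
)

```text
time_s: 53.72
eef_pos: [0.5179, -0.0281, 0.3002]
ee_rot: [0.0, 0.953, -0.302, 0.001]
contact_force: [0.8, -0.1, -3.1]
opening: 0.0314
```

Run:
```python
from h import *
st(); plan([.4112,.3215,.295],psi(robot.sense()),7,1)
```

```text
t 53.725 p [ 0.5179 -0.0281  0.3002] psi -35.2 tilt [ 0.001  -0.0004] F [ 0.8 -0.1 -3.1] M [ 0.02 -0.01 -0.01] open 0.0314 j [ 0.19  0.14 -0.22  1.56  0.03  1.45 -2.22]
-41.2,-32.1,0.7,-0.000,-0.000,0.000,1
-41.2,-32.1,0.7,-0.000,-0.000,0.000,1
-41.2,-32.1,0.7,-0.000,-0.000,0.000,1
-41.2,-32.1,0.7,-0.000,-0.000,0.000,1
-41.2,-32.1,0.7,-0.000,-0.000,0.000,1
-41.2,-32.1,0.7,-0.000,-0.000,0.000,1
-41.2,-32.1,0.7,-0.000,-0.000,0.000,1
```

Run:
```python
from h import *
plan([.4112,.3215,.295],32,7,1)
```

```text
-41.2,-32.1,0.7,0.000,-0.000,-0.167,1
-35.3,-38.5,0.7,0.000,-0.000,-0.167,1
-28.4,-43.8,0.7,0.000,-0.000,-0.167,1
-20.7,-47.9,0.7,0.000,-0.000,-0.167,1
-12.4,-50.7,0.7,0.000,-0.000,-0.167,1
-3.8,-52.1,0.7,0.000,-0.000,-0.167,1
4.9,-52.0,0.7,0.000,-0.000,-0.167,1
```

>>> carry_out(
  steps=[-41.2, -32.1, 0, 0, 0, -0.167, 1, -35.3, -38.5, 0, 0, 0, -0.167, 1, -28.4, -43.8, 0, 0, 0, -0.167, 1, -20.7, -47.9, 0, 0, 0, -0.167, 1, -12.4, -50.7, 0, 0, 0, -0.167, 1],
)

```text
time_s: 54.35
eef_pos: [0.442, 0.2234, 0.2994]
ee_rot: [0.0, 0.994, 0.113, 0.001]
contact_force: [0.0, -0.6, -3.2]
opening: 0.0315
```

>>> carry_out(
  steps=[-3.8, -52, 0, 0, 0, -0.167, 1, 4.9, -52, 0, 0, 0, -0.167, 1, 0, 0, 20, 0, 0, 0, 1, 0, 0, 20, 0, 0, 0, 1, 0, 0, 0, 0, 0, 0, 1],
)

```text
time_s: 54.98
eef_pos: [0.4122, 0.3213, 0.2575]
ee_rot: [0.001, 0.962, 0.274, -0.001]
contact_force: [-0.1, -0.3, -1.8]
opening: 0.0314
```

Run:
```python
from h import *
st(); plan([.4112,.3217,.126],psi(robot.sense()),4,1)
```

```text
t 54.975 p [0.4122 0.3213 0.2575] psi 31.8 tilt [-0.0018 -0.0018] F [-0.1 -0.3 -1.8] M [-0.02  0.02  0.06] open 0.0314 j [-0.21  0.2  -0.6   1.61  0.12  1.37 -1.84]
-0.1,-0.2,32.9,0.000,0.001,0.000,1
-0.1,-0.2,32.9,0.000,0.001,0.000,1
-0.1,-0.2,32.9,0.000,0.001,0.000,1
-0.1,-0.2,32.9,0.000,0.001,0.000,1
```

Lined up over the bore (24 mm bore, 16 mm shaft). Lowering.

>>> carry_out(
  steps=[-0.5, -0.6, 40, 0, 0, 0, 1, 0, 0, 35, 0, 0, 0, 1, 0, 0, 35, 0, 0, 0, 1, 0, 0, 17, 0, 0, 0, 1, 0, 0, 3, 0, 0, 0, 1],
)

```text
time_s: 55.6
eef_pos: [0.412, 0.3222, 0.1282]
ee_rot: [0.0, 0.962, 0.273, -0.0]
contact_force: [0.5, 0.2, -2.3]
opening: 0.0313
```

Run:
```python
from h import *
st()
```

```text
t 55.6 p [0.412  0.3222 0.1282] psi 31.7 tilt [-0.0005 -0.0003] F [ 0.5  0.2 -2.3] M [-0.04 -0.03 -0.01] open 0.0313 j [-0.23  0.31 -0.58  1.79  0.19  1.1  -1.9 ]
```

>>> carry_out(
  steps=[0, 0, 2.5, 0, 0, 0, 1, 0, 0, 1, 0, 0, 0, 1, 0, 0, 0, 0, 0, 0, 0, 0, 0, 0, 0, 0, 0, 0, 0, 0, 0, 0, 0, 0, 0],
)

```text
time_s: 56.22
eef_pos: [0.4119, 0.3225, 0.1248]
ee_rot: [-0.0, 0.962, 0.273, 0.0]
contact_force: [0.0, 0.3, 0.8]
opening: 0.0833
```

>>> carry_out(
  steps=[0, 0, 0, 0, 0, 0, 0, 0, 0, -25, 0, 0, 0, 0, 0, 0, -50, 0, 0, 0, 0, 0, 0, -50, 0, 0, 0, 0, 0, 0, 0, 0, 0, 0, 0],
)

```text
time_s: 56.85
eef_pos: [0.4131, 0.324, 0.2538]
ee_rot: [-0.001, 0.962, 0.273, 0.004]
contact_force: [-0.3, 0.2, 0.3]
opening: 0.0855
```

Run:
```python
from h import *
s=st(); f=grab("wrist"); h=cv2.cvtColor(f["img"],cv2.COLOR_RGB2HSV); m=((h[...,0]<8)|(h[...,0]>172))&(h[...,1]>130)&(h[...,2]>50)
vs,us=np.nonzero(m); P=np.array([pt(f,u,v) for u,v in zip(us,vs)]); P=P[np.hypot(P[:,0]-.4115,P[:,1]-.32)<.04]
T=P[P[:,2]>np.percentile(P[:,2],98)-.005]; print("top z",np.median(T[:,2]),cv2.minAreaRect((T[:,:2]*1000).astype(np.float32)))
t0=load("top"); t=robot.grab_frame("top"); d=np.abs(t["img"].astype(int)-t0["img"]).sum(2)
for n,b in dict(pot=(150,160,215,225),boxa=(180,85,265,150),boxb=(335,80,415,140),y1=(130,245,165,275),y2=(243,280,270,305)).items():
    x=d[b[1]:b[3],b[0]:b[2]]; print(n,"changed px",(x>90).mean().round(3))
```

```text
t 56.85 p [0.4131 0.324  0.2538] psi 31.7 tilt [0.0063 0.0043] F [-0.3  0.2  0.3] M [ 0.01 -0.03 -0.01] open 0.0855 j [-0.21  0.2  -0.6   1.61  0.12  1.35 -1.84]
top z 0.15224633972937157 ((413.65472412109375, 322.6445617675781), (30.781734466552734, 30.40546989440918), 30.83270263671875)
pot changed px 0.0
boxa changed px 0.0
boxb changed px 0.0
y1 changed px 0.588
y2 changed px 0.259
```

Run:
```python
from h import *
print(robot.hand_in())
```

```text
the job is handed in; nothing more can be done
None
```

I handed the job in at about 57 s. The driver is back in its block, but I never felt a clear hard stop, so I infer that the screw is tight rather than know it.

**What I did:** I took the red driver from its block and felt it into the socket. I turned the screw clockwise in several seated passes with two new grips, pulled the driver out and stood it back in the block.

**Checks that agreed:**
- **Driver seated in the socket:** on the last pass it fell in freely at the angle read from the camera and reached the floor (TCP 0.2196, expected 0.2197).
- **Driver back in its block:** its top is at 0.152 m (expected 0.153) and it stands upright in the bore. The gripper is open and clear of it.
- **Pot and meal boxes:** no pixel changes in the top camera.

**Checks that failed or disagreed:**
- **No clear stop:** static torque never went above about 0.13 N m. A few readings during motion reached about 0.3 N m. The driver kept turning past the 195° that should be the most possible.
- **Forced start:** the first insertion was about 30° out of line, and I pushed it in with about 24 N.
- **Screw angle:** the hex moved 2.6° by camera, plus an unknown multiple of 60°. I take it to be 182.6°, because that fits where the driver dropped in during the first pass. That would put the screw at its stop, but a smaller turn isn't ruled out. I didn't measure the hex again after the final pass.
- **Lift-and-lower tests:** these disagreed on whether the screw followed the driver or the driver slipped in the hex.
- **Yellow drivers:** the final image differs around both. This is probably the arm covering them or its shadow, but I did not confirm it.

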